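Load a circuit board into the test fixture, close up and start the test

ROBOT

A 7-joint arm with a two-finger parallel gripper is mounted at the origin on a cart in front of the work surface, level with it; the furniture and walls round the work are solid. World frame = base frame: x ahead of the robot, y to its left, z up, the work surface at z = 0. Lengths are in m, angles in rad, forces in N, time in s.
With the tool pointing down it reaches from about 0.425 to 0.875 m from the base axis. Payload 8.4 kg.
Tool frame: the origin (TCP) lies midway between the tips of the shut fingers; the grasp point (between the pads) lies 19 mm behind it (manip.tcp_to_grasp is the z of the grasp point in the tool frame, in m); z points along the fingers, y is the direction in which the jaws open and shut (so a half turn about z gives the same grasp; the last joint's range is limited). The gripper opens to 85 mm and grips with 20 to 120 N. Pads are 22 mm wide; open, the fingers measure 114 mm over their backs; the gripper's body (76 mm by 85 mm) begins 54 mm behind the grasp point. The pads swing forward as they close: fully open they stand 13 mm farther back than shut.
Start: joints at [1.17, 0.333, 0.04, 1.465, -0.013, 1.343, -0.059], TCP at [0.193, -0.621, 0.231] pointing down, gripper open.
Joint ranges: [-2.58, 2.58], [-0.38, 2.09], [-1.3, 1.39], [0.25, 2.4], [-1.5, 4.64], [0.08, 2.09], [-2.65, 2.65]. Speed limits (rad/s): [2.22, 2.22, 2.79, 2.79, 3.14, 3.14, 3.14].

INTERFACE

Orientations are given as a rotation vector (axis times angle).
In Python, from station import manip gives the robot as it stands.
- The arm moves only by the tool servo_tool, never from a script. Its argument "motion" is a list of rows, each an object of numbers: "wx", "wy", "wz": the turn, a rotation vector about the tool's x, y, z in rad; "tx", "ty", "tz": the shift along the tool's x, y, z in cm; "fingers": the closure, from -1 (fully open) to 1 (shut). In form: [{"wx": .., "wy": .., "wz": .., "tx": .., "ty": .., "tz": .., "fingers": ..}, ...]. A call has 1 to 5 rows; each row shifts and turns the commanded pose from where the row before left it, along the tool's axes as they then stand; what a row does not reach is not made up. A row lasts 1/10 s, in which the tool goes at most 50 mm and 8.59 degrees, less where a joint would pass 70% of its speed; a pose out of reach is approached as far as the arm can. A call with a gripper value outside its range is refused whole. The fingers move at their own pace and stop on an object; "force" is the grip in N (left out, the last holds). Time passes only in rows, so rows that do not move let the fingers close. It gives the time, the measured TCP pose, the force and the opening at its end, in the units of the state.
- manip.get_state(): the state, without advancing time (a new reading comes with each control period).
- manip.capture(name): name is "scene" or "top"; returns (picture, depth): 420x560x3 uint8, red, green, blue; 420x560 float32, m along the optical axis (not along the pixel's ray), 0 where there is no reading.
- manip.camera_model(name): a dict with "intrinsics" (3x3 intrinsics, pixels), "D" ([k1, k2, p1, p2, k3] as OpenCV has them; the pictures are not rectified), "rvec" (rotation vector, rad) and "tvec" (3), from world to camera coordinates, as OpenCV has them. Camera axes: x right, y down, z forward; pixel columns grow to the right and rows downward; lengths in m; the calibration is good to about 2 mm. A picture is of the moment at which its call begins. camera_model takes no time and is no camera call.
- manip.sign_off(): hands the job in, once; it reports no verdict.
The state is a dict: "time_s": time; "joint_pos": joint angles; "qd": joint speeds; "tau": joint torques, N m; "tcp_pos": TCP position; "eef_rot": TCP orientation; "ft_force": force on the tool from outside, world axes, zero at the start; "moment": the same for the moment, N m; "opening": opening from 0.0 (shut) to 1.0 (fully open).
Only numpy, scipy, OpenCV 4.12 (cv2) and the standard library are available. Lean on these libraries where they do the work, as an engineer would, in place of code of your own. Each camera call takes 0.05 s, during which the arm holds its last target.

TASK

Load the test fixture and start the test: lay the larger circuit board flat in the nest between the corner guides, the end with the single relay towards the hinge, then swing the pressure frame fully down over it and only then throw the clamp handle fully down so that it locks. With everything closed, press the start button right in and let it spring back; leave the smaller board on its foam pad where it lies.

Things in the scene. Friction and masses are not known exactly. Their poses are not given: they have to be found in the camera images.
- board_center (a point): The circuit board to be tested, the larger of the two that lie on black foam pads at the left: 66 mm wide (its x) by 100 mm long (its y), 4 mm thick, with three equal dark relay blocks up to 20 mm high across it. Point: middle of the 4 mm board, half-way up. Its underside starts 12 mm above the desk; the pad (86 x 46 mm) is narrower, so both long edges are free to grip. Loose, 40 to 85 g.
- lone_end (a point): Middle of one short edge of that board, at mid-thickness, 50 mm from board_center along the board's +y. At this end one relay stands by itself next to a bare strip; at the other end two relays stand close together. At the start this end already points within about 40 degrees of the nest's +x.
- other_center (a point): Centre (half-way up its 4 mm) of the smaller board, 58 x 90 mm, with a few blocks of different sizes, on the other foam pad. Which pad holds which board changes. It stays where it is.
- nest (a point): The nest of the test fixture (fixed grey box, 200 x 215 mm, deck 45 mm above the desk): where the board's centre must come to lie. x points to the far hinge, y to the left, z up. The board rests on four 8 mm posts (deck 10 mm below this point) between four white corner guides, 2 mm clear all round, with sloping lead-ins up to 6 mm above the board; 70 mm of each long edge is free for fingers.
- lid_front (a point): Pressure frame: open aluminium frame, 120 mm wide, 8 mm thick, hinged along the nest's y at 80 mm in x and 27 mm in z from nest. Point: middle of the top (outer) face of its 20 mm front bar, 146 mm from the hinge line (front edge: 156 mm). Shut, this face is 31 mm above nest. Four rods under it stop 1 mm over a seated board. A knob (20 mm wide, 26 mm tall) stands on the bar 40 mm to the left.
- lid (a joint): Angle of the pressure frame in rad: 0 = shut (level), positive = raised; about 1.57 is upright, it starts at 1.62 to 1.82, leaning away from the robot, stop at 1.9. A stiff hinge holds it wherever it is left; about 1 to 3 N on the front bar moves it.
- clamp_grip (a point): Centre of the outer part of the black round handle (17 mm thick, 80 mm long) of the steel toggle clamp at the fixture's right. Open: leaning up and away from the nest at about 46 degrees, at nest x -66, y -150, z +80 mm. Thrown: level, pointing to nest -y, at x -66, y -181, z +34 mm (stop). 4 to 8 N on its upper side, down and outwards in the nest's y-z plane, turns it 48 degrees; it stays.
- clamp_arm (a joint): Hold-down arm of the toggle clamp, rad: 0 = clamp open (arm upright, as at the start), 1.42 = thrown and locked, its rubber foot on the right end of the frame's front bar. The handle drives it through a link that goes over centre; thrown too early, the arm would be in the frame's way.
- start_top (a point): Centre of the top of the start button, a grey 26 mm push button in a black ring on the front left of the fixture's deck. It is pressed straight down.
- start (a joint): Travel of the start button in m: 0 = out, 0.006 = fully in; it takes about 5 N and springs back.

How it is judged:
On the way, in this order (a step that is already met when the one before it is completed fails the run):
1. the larger board lies home in the nest, single-relay end to the hinge, let go, with the frame still up (x of board_center in the frame of nest between -0.004 and 0.004 m and y of board_center in the frame of nest between -0.004 and 0.004 m and z of board_center in the frame of nest between -0.002 and 0.002 m and angle between board_center's own z axis and vertical below 0.04 rad and angle between the y axis of board_center and the x axis of nest, either way round below 0.08 rad and x of lone_end in the frame of nest above 0.03 m and value of joint lid above 1 rad and contact force between the fingers and board below 0.2 N), for 0.2 s.
2. the pressure frame is fully down over the board while the clamp is still open (x of board_center in the frame of nest between -0.004 and 0.004 m and y of board_center in the frame of nest between -0.004 and 0.004 m and z of board_center in the frame of nest between -0.002 and 0.002 m and angle between board_center's own z axis and vertical below 0.04 rad and angle between the y axis of board_center and the x axis of nest, either way round below 0.08 rad and x of lone_end in the frame of nest above 0.03 m and value of joint lid below 0.04 rad and value of joint clamp_arm below 1 rad), for 0.1 s.
3. the clamp is thrown fully down on the closed frame (x of board_center in the frame of nest between -0.004 and 0.004 m and y of board_center in the frame of nest between -0.004 and 0.004 m and z of board_center in the frame of nest between -0.002 and 0.002 m and angle between board_center's own z axis and vertical below 0.04 rad and angle between the y axis of board_center and the x axis of nest, either way round below 0.08 rad and x of lone_end in the frame of nest above 0.03 m and value of joint lid below 0.04 rad and value of joint clamp_arm above 1.4 rad and z of clamp_grip in the frame of nest below 0.038 m), for 0.2 s.
4. the start button is pressed right in, with the fixture closed and clamped (all of step 3 and value of joint start above 0.0045 m), for 0.05 s.
At the end, for the whole second after the job is handed in: Larger board flat in the nest (within 4 mm, 2 mm in height, 0.08 rad; single-relay end to the hinge) and at rest, frame shut (below 0.04 rad), clamp locked (arm above 1.40 rad, handle point under 38 mm above nest), start button out, smaller board within 20 mm of where it lay (all of step 3 and value of joint start below 0.0015 m and linear speed of board below 0.02 m/s and distance of other_center from where it was at the start of the episode below 0.02 m); the robot touches nothing.
It fails at once if the smaller board is moved more than 20 mm (distance of other_center from where it was at the start of the episode above 0.02 m).
It also fails if it takes over 56 s, if anything falls off the work surface, if the arm or the gripper's body presses on something with over 40 N, if the wrist force passes 120 N, or if a joint passes its speed limit or range.

## Working session

There is one attempt and no reset: what is moved stays moved. The work goes in short steps, Python scripts to look and compute and a tool call to move; the robot and the scene stay as the last step left them, time stands still between calls to the robot, and variables do not carry over. Pictures are saved under pics/ and viewed, and the job is handed in when it is done.

Besides the shell and the picture viewer there is one more tool, called after "Emit:" as name(argument=value, ...) on one line, values as JSON. servo_tool: Moves the arm, as the interface text tells. Its arguments: {"type":"object","properties":{"motion":{"type":"array"},"force":{"type":"number"}},"required":["motion"]}

```bash
ls; mkdir -p pics; cat > h.py <<'E'
import numpy as np, cv2
from station import manip
from scipy.spatial.transform import Rotation as R
def cam(n):
    m=manip.camera_model(n); return np.array(m["intrinsics"],float),np.array(m["D"],float),np.array(m["rvec"],float).ravel(),np.array(m["tvec"],float).ravel()
def world(n,u,v,d):
    K,D,r,t=cam(n); p=cv2.undistortPoints(np.array([[[u,v]]],float),K,D)[0,0]
    c=np.array([p[0]*d,p[1]*d,d]); return R.from_rotvec(r).inv().apply(c-t)
def atz(n,u,v,z):
    K,D,r,t=cam(n); p=cv2.undistortPoints(np.array([[[u,v]]],float),K,D)[0,0]
    Ri=R.from_rotvec(r).inv(); o=Ri.apply(-t); d=Ri.apply([p[0],p[1],1]); return o+d*(z-o[2])/d[2]
def proj(n,P):
    K,D,r,t=cam(n); return cv2.projectPoints(np.array(P,float).reshape(-1,1,3),r,t,K,D)[0][:,0]
def shot(n,name):
    im,d=manip.capture(n); cv2.imwrite(f'pics/{name}.png',im[:,:,::-1]); np.save(f'pics/{name}.npy',d); return im,d
def crop(name,x0,y0,x1,y1,s,out):
    im=cv2.imread(f'pics/{name}.png')[y0:y1,x0:x1]; cv2.imwrite(f'pics/{out}.png',cv2.resize(im,None,fx=s,fy=s,interpolation=cv2.INTER_CUBIC))
def cloud(n,d):
    K,D,r,t=cam(n); v,u=np.mgrid[:d.shape[0],:d.shape[1]]
    p=cv2.undistortPoints(np.stack([u,v],-1).reshape(-1,1,2).astype(float),K,D)[:,0]
    c=np.c_[p,np.ones(len(p))]*d.reshape(-1,1); return R.from_rotvec(r).inv().apply(c-t).reshape(*d.shape,3)
E
python3 - <<'E'
from h import *
s=manip.get_state(); print(s, manip.tcp_to_grasp)
for n in('scene','top'):
    shot(n,n+'0'); K,D,r,t=cam(n); print(n,K,R.from_rotvec(r).inv().apply(-t))
E
```

```text
pics
{'time_s': 0.0, 'joint_pos': array([ 1.16976786,  0.33388641,  0.03984638,  1.4662305 , -0.01340714,
        1.3433202 , -0.05848496]), 'qd': array([ 0.00122908, -0.00110743, -0.00038588,  0.00101173, -0.00018522,
        0.00081292, -0.00025593]), 'tau': array([-2.01299787e-03, -6.58557200e+01,  1.36403739e+00, -4.05565310e+01,
        1.66668714e-02,  1.26234561e-02, -1.87723948e-06]), 'tcp_pos': array([ 0.19308322, -0.62019438,  0.23045668]), 'eef_rot': array([-3.10435297e+00, -4.72116356e-01,  5.12710272e-04]), 'ft_force': array([-0.72885641,  0.25497945,  0.67775138]), 'moment': array([ 0.02893989,  0.00624081, -0.04238493]), 'opening': 1.001902536528425} -0.0187
scene [[400.91562817   0.         282.24061356]
 [  0.         400.91562817 212.00680257]
 [  0.           0.           1.        ]] [0.12705618 0.71288305 0.77740701]
top [[471.34065626   0.         276.93228274]
 [  0.         471.34065626 201.98439028]
 [  0.           0.           1.        ]] [0.38207503 0.09506718 1.04037898]
```

View pics/scene0.png

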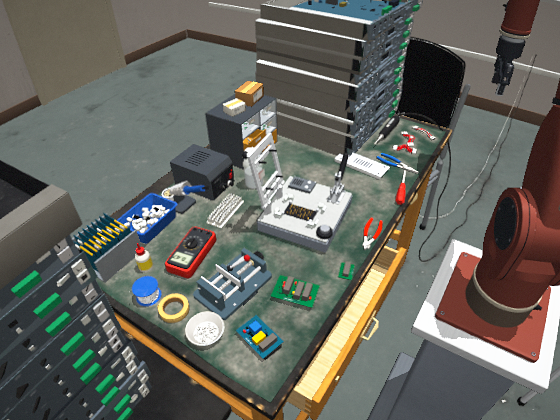

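View pics/top0.png

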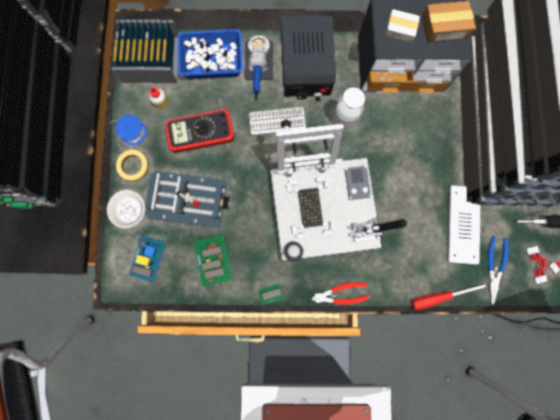

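The scene view shows the green board with three relays at (295,290), the blue board at (258,336) and the fixture at (305,210). In the top view the green board is at (212,260), the blue one at (147,257) and the fixture at (325,210). Next I'll enlarge both.

```bash
python3 - <<'E'
from h import *
crop('top0',120,225,250,300,6,'c1'); crop('top0',260,115,420,270,5,'c2'); crop('scene0',240,120,370,260,5.5,'c3'); crop('scene0',220,255,360,370,5.5,'c4')
E
```

```text
(no output)
```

View pics/c1.png

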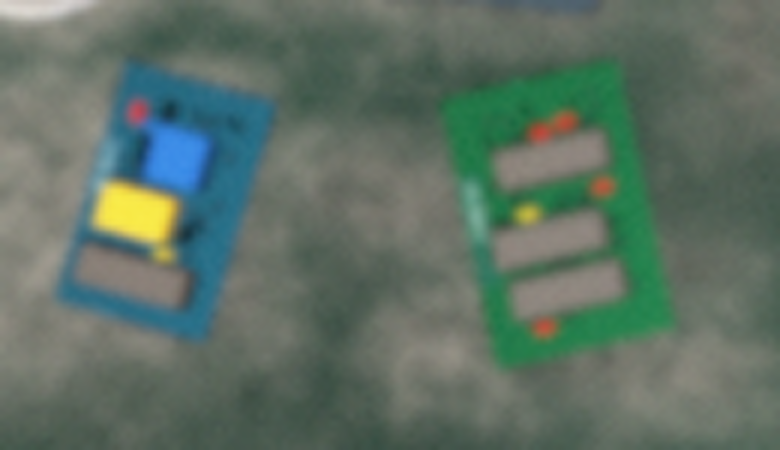

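View pics/c2.png

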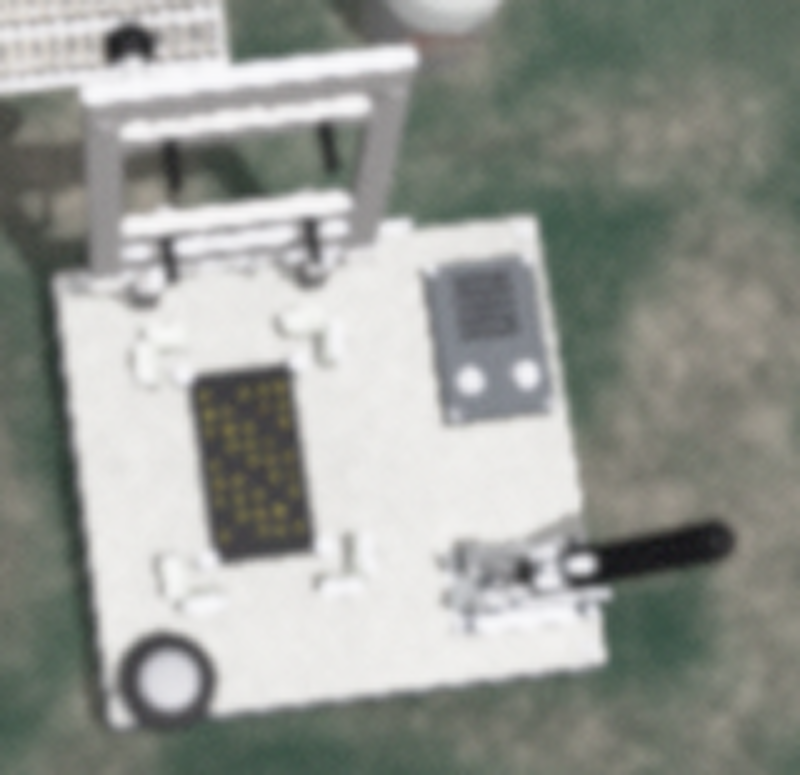

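View pics/c3.png

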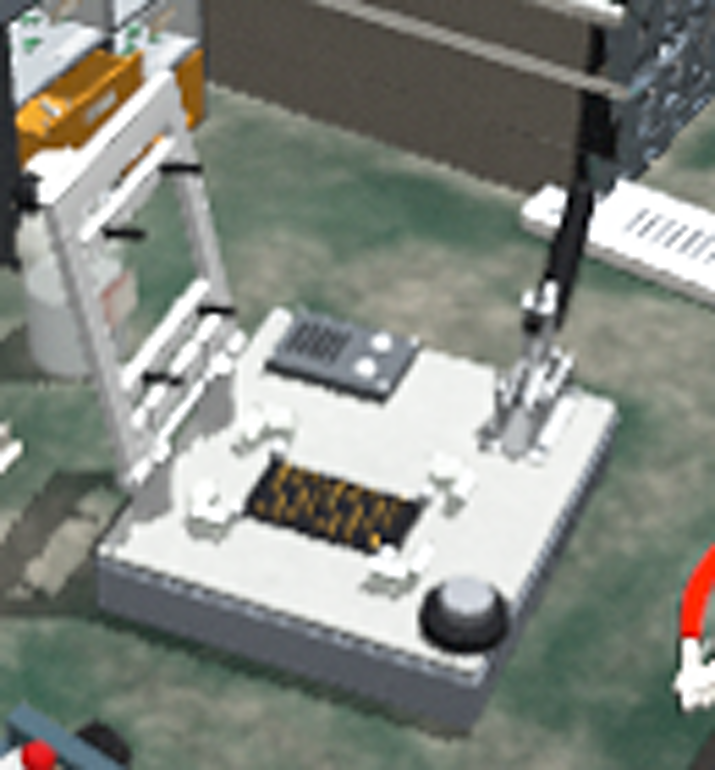

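View pics/c4.png

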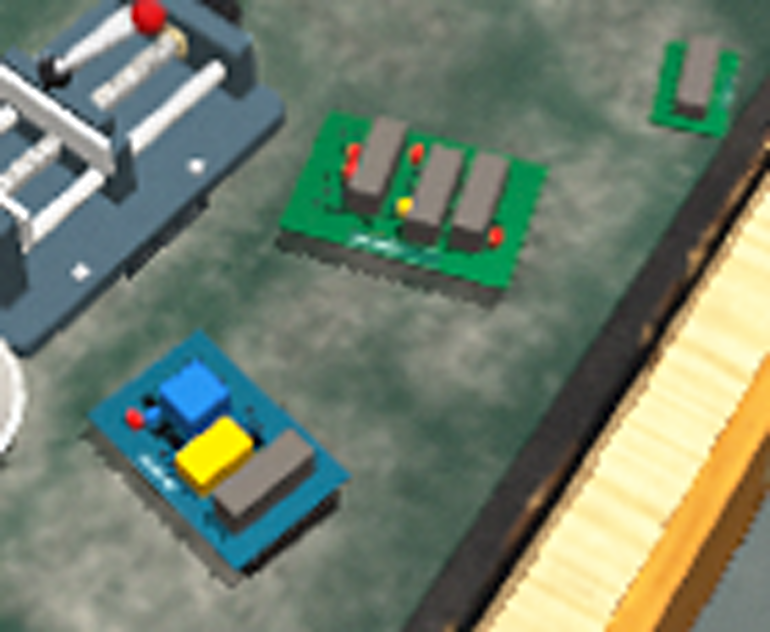

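```bash
python3 - <<'E'
from h import *
im=cv2.imread('pics/top0.png'); d=np.load('pics/top0.npy'); hsv=cv2.cvtColor(im,cv2.COLOR_BGR2HSV)
C=cloud('top',d)
m=((hsv[...,0]>55)&(hsv[...,0]<80)&(hsv[...,1]>140)).astype(np.uint8)
m[:, :185]=0;m[:,240:]=0;m[:220]=0;m[295:]=0
c=max(cv2.findContours(m,0,2)[0],key=cv2.contourArea); 
w=np.array([atz('top',u,v,.016)[:2] for u,v in c[:,0]],np.float32)*1000
print('board',cv2.minAreaRect(w)); print(cv2.boxPoints(cv2.minAreaRect(w)))
def c2(X,Y,z,x0=260,y0=115,s=5): return atz('top',x0+(X+.5)/s-.5,y0+(Y+.5)/s-.5,z)
def c1(X,Y,z): return c2(X,Y,z,120,225,6)
print('board hand',[c1(*p,.016).round(4)[:2] for p in((443,100),(615,60),(677,328),(503,370))])
print('blk',[c2(*p,.046).round(4)[:2] for p in((193,378),(288,365),(313,548),(218,562))])
print('deck',[c2(*p,.045).round(4)[:2] for p in((55,280),(540,213),(607,660),(110,725))])
print('btn',c2(168,681,.06))
# heights
for n,q in(('deck',(330,230)),('btn',(293,251)),('board',(220,240)),('relay',(212,252))):
    print(n,C[q[1]-1:q[1]+2,q[0]-1:q[0]+2,2].round(4).tolist())
print(C[175:245:1,285:345,2].std())
np.set_printoptions(linewidth=250)
print((C[176:242:2,284:342:2,2]*1000).round().astype(int))
# oblique scene cloud of lid
S=cloud('scene',np.load('pics/scene0.npy'))
print('rot? knob/bar', [S[y,x].round(3) for x,y in((252,160),(260,148),(268,139))])
E
```

```text
board ((416.36572265625, 225.89280700683594), (98.10257720947266, 63.46527862548828), 14.328845977783203)
[[360.98694 244.49873]
 [376.6938  183.00778]
 [471.7445  207.28688]
 [456.03766 268.77783]]
board hand [array([0.4557, 0.2686]), array([0.471 , 0.2066]), array([0.3751, 0.1818]), array([0.3593, 0.2437])]
blk [array([0.5658, 0.0428]), array([0.572, 0.002]), array([ 0.493 , -0.0085]), array([0.4866, 0.0319])]
deck [array([0.6083, 0.1026]), array([ 0.6411, -0.1086]), array([ 0.4467, -0.1335]), array([0.4174, 0.077 ])]
btn [0.43527156 0.05341297 0.06      ]
deck [[0.0586, 0.0575, 0.0579], [0.0646, 0.0677, 0.0608], [0.0643, 0.0617, 0.0594]]
btn [[0.0681, 0.0662, 0.0701], [0.068, 0.0668, 0.0704], [0.0677, 0.0672, 0.0677]]
board [[0.0141, 0.0166, 0.0174], [0.0181, 0.0177, 0.0148], [0.0161, 0.0172, 0.0176]]
relay [[0.0309, 0.0339, 0.0341], [0.0326, 0.0324, 0.0321], [0.0281, 0.0321, 0.0304]]
0.0632201840358871
[[  47   51   53   50   49   43   48   47   43   45   47   46   45   46   45   42   46   45   44   45   49   46   50   43   45   46   44   43   47]
 [  45   45   46   45   46   48 
[... 4112 characters left out ...]
 [  46   43   44   43   47   59   62   66   62   63   63   46 1040   46   48   48   49   46   45   46   44   46   44   46   44   44   44   48   43]
 [  46   46   43   45   44   48   58   59   61   61   45   45   45   49   47   45   46   47   43   48   44   49   44   45   45   43   43   46   43]
 [  47   47   45   45   49   49   47   45   47   47   44   47   46   45   46   46   45   47   45   45   45   45   44   44   46   44   46   47   45]
 [  45   48   51   45   46   46   46   47   47   40 1040   47   49   45   47   44   51   46   45   45   46   45   48   46   44   47   46   47   45]]
rot? knob/bar [array([0.627, 0.085, 0.219]), array([0.632, 0.043, 0.228]), array([ 0.639, -0.002,  0.229])]
```

```bash
python3 - <<'E'
from h import *
ds=[manip.capture('top')[1] for _ in range(4)]+[np.load('pics/top0.npy')]
d=np.median(np.stack(ds),0); np.save('pics/topmed.npy',d); C=cloud('top',d)
a=np.radians(7.5); Rz=np.array([[np.cos(a),np.sin(a)],[-np.sin(a),np.cos(a)]])
m=(C[...,2]>.0555)&(C[...,2]<.068); P=C[m][:,:2]; L=(P-[.5294,.0171])@Rz.T
k=(abs(L[:,0])<.066)&(abs(L[:,1])<.05)
L=L[k]; print(len(L))
for y in(1,-1):
  for x in (1,-1):
    q=L[(L[:,0]*x>0)&(L[:,1]*y>0)]; print(x,y,len(q),q.mean(0).round(4),q.min(0).round(4),q.max(0).round(4))
print(cv2.minAreaRect((P[k]*1000).astype(np.float32)))
# board by depth
for nm,lo,hi in(('board',.012,.02),):
  m=(C[...,2]>.010)&(C[...,2]<.04)&(abs(C[...,0]-.416)<.07)&(abs(C[...,1]-.226)<.055); print(nm,cv2.minAreaRect((C[m][:,:2]*1000).astype(np.float32)),C[m][:,:2].mean(0))
bt=(C[...,2]>.055)&(np.hypot(C[...,0]-.435,C[...,1]-.053)<.025); print('btn',C[bt].mean(0),C[bt].max(0))
# scene camera check
S=cloud('scene',np.load('pics/scene0.npy'))
m=(S[...,2]>.010)&(S[...,2]<.045)&(abs(S[...,0]-.416)<.07)&(abs(S[...,1]-.226)<.055); print('scene board',cv2.minAreaRect((S[m][:,:2]*1000).astype(np.float32)),S[m][:,:2].mean(0))
def sc(X,Y,z,x0,y0,s=5.5): return atz('scene',x0+(X+.5)/s-.5,y0+(Y+.5)/s-.5,z)
print('scene board hand',[sc(*p,.016,220,255).round(4)[:2] for p in((332,112),(547,168),(508,288),(278,232))])
print('scene blk',[sc(*p,.046,240,120).round(4)[:2] for p in((246,502),(276,460),(428,505),(400,552))])
print('scene btn',sc(468,600,.067,240,120))
E
```

```text
295
1 1 77 [0.0513 0.0359] [0.0376 0.022 ] [0.0622 0.0459]
-1 1 73 [-0.0508  0.0355] [-0.0603  0.0215] [-0.0371  0.0451]
1 -1 69 [ 0.0509 -0.0325] [ 0.0383 -0.0421] [ 0.0602 -0.0185]
-1 -1 76 [-0.0499 -0.0332] [-0.0601 -0.0432] [-0.0358 -0.0191]
((530.2557373046875, 18.56005096435547), (122.66390991210938, 88.2750244140625), 7.953967571258545)
board ((416.1507873535156, 225.5361785888672), (100.32381439208984, 66.52790832519531), 13.961164474487305) [0.41565515 0.2247921 ]
btn [0.4359141  0.05427929 0.06126271] [0.45602874 0.07452367 0.0695835 ]
scene board ((423.4834899902344, 229.171142578125), (119.95087432861328, 69.48438262939453), 13.651534080505371) [0.41158139 0.23080395]
scene board hand [array([0.469 , 0.2082]), array([0.3746, 0.1846]), array([0.3582, 0.2464]), array([0.4532, 0.2738])]
scene blk [array([0.5662, 0.0369]), array([0.5704, 0.0023]), array([ 0.4892, -0.0091]), array([0.4842, 0.0275])]
scene btn [0.43181971 0.05826156 0.067     ]
```

```bash
cat >> h.py <<'E'
def go(p,yaw=None,rows=5,Rt=None):
    """yaw: world yaw of tool x axis (tool down), mod pi picks nearest unless Rt"""
    s=manip.get_state(); p0=np.array(s['tcp_pos']); R0=R.from_rotvec(s['eef_rot'])
    M=R0.as_matrix(); print('t',s['time_s'],'p',p0.round(4),'toolx',M[:,0].round(3),'toolz',M[:,2].round(3),'op',round(s['opening'],3),'F',np.round(s['ft_force'],1),'q',np.round(s['joint_pos'],2))
    if p is None: return
    if Rt is None and yaw is not None:
        c,sn=np.cos(yaw),np.sin(yaw); X=np.array([c,sn,0]); Z=np.array([0,0,-1.]); Y=np.cross(Z,X); Rt=R.from_matrix(np.c_[X,Y,Z])
    w=(R0.inv()*Rt).as_rotvec() if Rt is not None else np.zeros(3)
    dr=R.from_rotvec(w/rows); cur=R0; dp=(np.array(p)-p0)/rows
    print('total w',w.round(3))
    for i in range(rows):
        print('  t(cm)',(cur.inv().apply(dp)*100).round(2),'w',(w/rows).round(3)); cur=cur*dr
E
python3 - <<'E'
from h import *
go([.45,-.3,.27],np.radians(-17.3-27),10)
E
```

```text
t 0.3 p [ 0.1931 -0.6205  0.231 ] toolx [ 0.955  0.297 -0.   ] toolz [-0.     0.001 -1.   ] op 0.999 F [0.2 0.2 0.5] q [ 1.17  0.33  0.04  1.47 -0.01  1.34 -0.06]
total w [-0.     0.     1.075]
  t(cm) [ 3.41 -2.3  -0.39] w [-0.     0.     0.107]
  t(cm) [ 3.14 -2.65 -0.39] w [-0.     0.     0.107]
  t(cm) [ 2.84 -2.97 -0.39] w [-0.     0.     0.107]
  t(cm) [ 2.5  -3.26 -0.39] w [-0.     0.     0.107]
  t(cm) [ 2.14 -3.51 -0.39] w [-0.     0.     0.107]
  t(cm) [ 1.75 -3.72 -0.39] w [-0.     0.     0.107]
  t(cm) [ 1.34 -3.88 -0.39] w [-0.     0.     0.107]
  t(cm) [ 0.92 -4.   -0.39] w [-0.     0.     0.107]
  t(cm) [ 0.48 -4.08 -0.39] w [-0.     0.     0.107]
  t(cm) [ 0.04 -4.11 -0.39] w [-0.     0.     0.107]
```

```bash
python3 - <<'E'
from h import *
go([.45,-.3,.29],np.radians(14.1),9)
E
```

```text
t 0.3 p [ 0.1931 -0.6205  0.231 ] toolx [ 0.955  0.297 -0.   ] toolz [-0.     0.001 -1.   ] op 0.999 F [0.2 0.2 0.5] q [ 1.17  0.33  0.04  1.47 -0.01  1.34 -0.06]
total w [-0.001  0.     0.056]
  t(cm) [ 3.78 -2.55 -0.65] w [-0.     0.     0.006]
  t(cm) [ 3.77 -2.58 -0.65] w [-0.     0.     0.006]
  t(cm) [ 3.75 -2.6  -0.65] w [-0.     0.     0.006]
  t(cm) [ 3.74 -2.62 -0.65] w [-0.     0.     0.006]
  t(cm) [ 3.72 -2.64 -0.65] w [-0.     0.     0.006]
  t(cm) [ 3.7  -2.67 -0.65] w [-0.     0.     0.006]
  t(cm) [ 3.69 -2.69 -0.65] w [-0.     0.     0.006]
  t(cm) [ 3.67 -2.71 -0.66] w [-0.     0.     0.006]
  t(cm) [ 3.65 -2.74 -0.66] w [-0.     0.     0.006]
```

Emit:
servo_tool(motion=[{"tx":3.8,"ty":-2.6,"tz":-0.65,"wz":0.006,"fingers":-1},{"tx":3.8,"ty":-2.6,"tz":-0.65,"wz":0.006,"fingers":-1},{"tx":3.75,"ty":-2.6,"tz":-0.65,"wz":0.006,"fingers":-1},{"tx":3.7,"ty":-2.6,"tz":-0.65,"wz":0.006,"fingers":-1},{"tx":3.7,"ty":-2.6,"tz":-0.65,"wz":0.006,"fingers":-1}])

```text
validation failed for argument at $.mo...
```

Emit:
servo_tool(motion=[{"tx":3.7,"ty":-2.7,"tz":-0.65,"wz":0.006,"fingers":-1},{"tx":3.7,"ty":-2.7,"tz":-0.65,"wz":0.006,"fingers":-1},{"tx":3.7,"ty":-2.7,"tz":-0.65,"wz":0.006,"fingers":-1},{"tx":3.7,"ty":-2.7,"tz":-0.65,"wz":0.006,"fingers":-1}])

```text
validation failed for argument at $.mo...
```

```bash
python3 - <<'E'
from h import *
go([.416,.2257,.10],np.radians(14.1),12)
E
```

```text
t 0.3 p [ 0.1931 -0.6205  0.231 ] toolx [ 0.955  0.297 -0.   ] toolz [-0.     0.001 -1.   ] op 0.999 F [0.2 0.2 0.5] q [ 1.17  0.33  0.04  1.47 -0.01  1.34 -0.06]
total w [-0.001  0.     0.056]
  t(cm) [ 3.87 -6.18  1.1 ] w [-0.     0.     0.005]
  t(cm) [ 3.84 -6.2   1.09] w [-0.     0.     0.005]
  t(cm) [ 3.81 -6.22  1.09] w [-0.     0.     0.005]
  t(cm) [ 3.78 -6.23  1.09] w [-0.     0.     0.005]
  t(cm) [ 3.75 -6.25  1.09] w [-0.     0.     0.005]
  t(cm) [ 3.72 -6.27  1.09] w [-0.     0.     0.005]
  t(cm) [ 3.7  -6.29  1.09] w [-0.     0.     0.005]
  t(cm) [ 3.67 -6.3   1.09] w [-0.     0.     0.005]
  t(cm) [ 3.64 -6.32  1.09] w [-0.     0.     0.005]
  t(cm) [ 3.61 -6.34  1.09] w [-0.     0.     0.005]
  t(cm) [ 3.58 -6.35  1.09] w [-0.     0.     0.005]
  t(cm) [ 3.55 -6.37  1.09] w [-0.     0.     0.005]
```

The call was refused, possibly because every key has to be present. I'll send full rows.

Emit:
servo_tool(motion=[{"wx":0,"wy":0,"wz":0.006,"tx":3.8,"ty":-2.6,"tz":-0.65,"fingers":-1},{"wx":0,"wy":0,"wz":0.006,"tx":3.8,"ty":-2.6,"tz":-0.65,"fingers":-1},{"wx":0,"wy":0,"wz":0.006,"tx":3.75,"ty":-2.6,"tz":-0.65,"fingers":-1},{"wx":0,"wy":0,"wz":0.006,"tx":3.7,"ty":-2.6,"tz":-0.65,"fingers":-1},{"wx":0,"wy":0,"wz":0.006,"tx":3.7,"ty":-2.6,"tz":-0.65,"fingers":-1}])

```text
time_s: 0.8
tcp_pos: [0.3366, -0.4408, 0.2642]
eef_rot: [3.112, 0.425, 0.0]
ft_force: [0.9, -0.1, 0.4]
opening: 0.999
```

Emit:
servo_tool(motion=[{"wx":0,"wy":0,"wz":0.006,"tx":3.7,"ty":-2.7,"tz":-0.65,"fingers":-1},{"wx":0,"wy":0,"wz":0.006,"tx":3.7,"ty":-2.7,"tz":-0.65,"fingers":-1},{"wx":0,"wy":0,"wz":0.006,"tx":3.7,"ty":-2.7,"tz":-0.65,"fingers":-1},{"wx":0,"wy":0,"wz":0.006,"tx":2.0,"ty":-3.7,"tz":-0.3,"fingers":-1}])

```text
time_s: 1.2
tcp_pos: [0.4338, -0.2924, 0.2867]
eef_rot: [3.117, 0.39, 0.002]
ft_force: [0.8, 1.0, -0.1]
opening: 1.0
```

```bash
python3 - <<'E'
from h import *
go([.416,.2257,.12],np.radians(14.1),12)
E
```

```text
t 1.2 p [ 0.4338 -0.2924  0.2867] toolx [0.969 0.247 0.001] toolz [ 0.001 -0.    -1.   ] op 1.0 F [ 0.8  1.  -0.1] q [ 0.73  0.06 -0.24  1.68  0.01  1.4  -0.83]
total w [ 0.    -0.001  0.003]
  t(cm) [ 0.92 -4.22  1.39] w [ 0. -0.  0.]
  t(cm) [ 0.92 -4.22  1.39] w [ 0. -0.  0.]
  t(cm) [ 0.92 -4.22  1.39] w [ 0. -0.  0.]
  t(cm) [ 0.92 -4.22  1.39] w [ 0. -0.  0.]
  t(cm) [ 0.92 -4.22  1.39] w [ 0. -0.  0.]
  t(cm) [ 0.91 -4.22  1.39] w [ 0. -0.  0.]
  t(cm) [ 0.91 -4.22  1.39] w [ 0. -0.  0.]
  t(cm) [ 0.91 -4.22  1.39] w [ 0. -0.  0.]
  t(cm) [ 0.91 -4.22  1.39] w [ 0. -0.  0.]
  t(cm) [ 0.91 -4.22  1.39] w [ 0. -0.  0.]
  t(cm) [ 0.91 -4.22  1.39] w [ 0. -0.  0.]
  t(cm) [ 0.91 -4.22  1.39] w [ 0. -0.  0.]
```

Emit:
servo_tool(motion=[{"wx":0,"wy":0,"wz":0,"tx":1.8,"ty":-4.2,"tz":0,"fingers":-1},{"wx":0,"wy":0,"wz":0,"tx":1.8,"ty":-4.2,"tz":0,"fingers":-1},{"wx":0,"wy":0,"wz":0,"tx":1.8,"ty":-4.2,"tz":0,"fingers":-1},{"wx":0,"wy":0,"wz":0,"tx":1.8,"ty":-4.2,"tz":0,"fingers":-1},{"wx":0,"wy":0,"wz":0,"tx":1.4,"ty":-4.2,"tz":0,"fingers":-1}])

```text
time_s: 1.7
tcp_pos: [0.4636, -0.0676, 0.2865]
eef_rot: [3.117, 0.389, 0.001]
ft_force: [0.8, -1.3, -0.4]
opening: 1.002
```

Emit:
servo_tool(motion=[{"wx":0,"wy":0,"wz":0,"tx":1.0,"ty":-4.2,"tz":0,"fingers":-1},{"wx":0,"wy":0,"wz":0,"tx":0.5,"ty":-4.2,"tz":1,"fingers":-1},{"wx":0,"wy":0,"wz":0,"tx":0.3,"ty":-4.2,"tz":2,"fingers":-1},{"wx":0,"wy":0,"wz":0,"tx":0,"ty":-4.2,"tz":3,"fingers":-1},{"wx":0,"wy":0,"wz":0,"tx":0,"ty":-4.2,"tz":4,"fingers":-1}])

```text
time_s: 2.2
tcp_pos: [0.4311, 0.1336, 0.1929]
eef_rot: [3.117, 0.389, 0.005]
ft_force: [0.8, 1.0, -0.3]
opening: 1.004
```

```bash
python3 - <<'E'
from h import *
go([.416,.2257,.06],np.radians(14.1),5)
E
```

```text
t 2.2 p [0.4311 0.1336 0.1929] toolx [0.969 0.246 0.003] toolz [ 0.003  0.    -1.   ] op 1.004 F [ 0.8  1.  -0.3] q [ 0.32 -0.02 -0.7   1.95 -0.01  1.21 -1.7 ]
total w [ 0.    -0.003  0.002]
  t(cm) [ 0.15 -1.86  2.66] w [ 0.    -0.001  0.   ]
  t(cm) [ 0.15 -1.86  2.66] w [ 0.    -0.001  0.   ]
  t(cm) [ 0.15 -1.86  2.66] w [ 0.    -0.001  0.   ]
  t(cm) [ 0.16 -1.86  2.66] w [ 0.    -0.001  0.   ]
  t(cm) [ 0.16 -1.86  2.66] w [ 0.    -0.001  0.   ]
```

Emit:
servo_tool(motion=[{"wx":0,"wy":0,"wz":0,"tx":0.1,"ty":-2.5,"tz":1.5,"fingers":-1},{"wx":0,"wy":0,"wz":0,"tx":0.1,"ty":-2.5,"tz":1.5,"fingers":-1},{"wx":0,"wy":0,"wz":0,"tx":0.1,"ty":-2.0,"tz":2.5,"fingers":-1},{"wx":0,"wy":0,"wz":0,"tx":0.1,"ty":-1.0,"tz":2.5,"fingers":-1},{"wx":0,"wy":0,"wz":0,"tx":0,"ty":0,"tz":0,"fingers":-1}])

```text
time_s: 2.7
tcp_pos: [0.4132, 0.2106, 0.1104]
eef_rot: [3.117, 0.392, -0.007]
ft_force: [0.5, -0.2, 0.5]
opening: 0.998
```

```bash
python3 - <<'E'
from h import *
go([.416,.2257,.06],np.radians(14.1),2)
im,d=shot('scene','s1'); crop('s1',220,225,360,345,5.5,'s1c')
P=cloud('scene',d)
E
```

```text
t 2.7 p [0.4132 0.2106 0.1104] toolx [ 0.969  0.248 -0.005] toolz [-0.005 -0.001 -1.   ] op 0.998 F [ 0.5 -0.2  0.5] q [ 0.2   0.13 -0.8   2.01  0.11  1.04 -1.97]
total w [-0.001  0.005  0.004]
  t(cm) [ 0.34 -0.7   2.52] w [-0.     0.002  0.002]
  t(cm) [ 0.33 -0.7   2.52] w [-0.     0.002  0.002]
```

View pics/s1c.png

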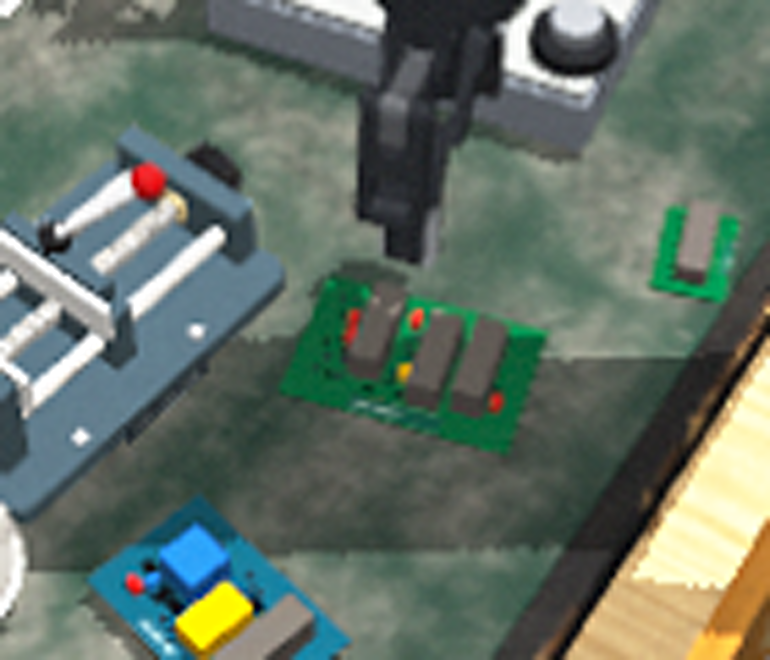

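```bash
python3 - <<'E'
from h import *
s=manip.get_state();p=np.array(s['tcp_pos']);y=R.from_rotvec(s['eef_rot']).as_matrix()[:,1];x=R.from_rotvec(s['eef_rot']).as_matrix()[:,0]
for off in(.0425,.05):
  for dz in(0,.013):
    q=[p-y*off+x*k+[0,0,dz] for k in(-.011,.011)]
    print(off,dz,((proj('scene',q)-[220,225]+.5)*5.5-.5).round(0).tolist())
go([.416,.2257,.045],np.radians(14.1),2)
E
```

```text
0.0425 0 [[437.0, 273.0], [382.0, 259.0]]
0.0425 0.013 [[437.0, 251.0], [382.0, 237.0]]
0.05 0 [[431.0, 287.0], [376.0, 273.0]]
0.05 0.013 [[432.0, 266.0], [376.0, 252.0]]
t 2.75 p [0.4143 0.2101 0.112 ] toolx [ 0.969  0.247 -0.003] toolz [-0.003 -0.    -1.   ] op 1.0 F [-0.2  0.3  0.9] q [ 0.2   0.13 -0.8   2.01  0.1   1.05 -1.97]
total w [-0.     0.003  0.003]
  t(cm) [ 0.28 -0.74  3.35] w [-0.     0.001  0.002]
  t(cm) [ 0.28 -0.74  3.35] w [-0.     0.001  0.002]
```

Emit:
servo_tool(motion=[{"wx":0,"wy":0.003,"wz":0.003,"tx":0.3,"ty":-0.75,"tz":2.0,"fingers":-1},{"wx":0,"wy":0,"wz":0,"tx":0.25,"ty":-0.75,"tz":2.5,"fingers":-1},{"wx":0,"wy":0,"wz":0,"tx":0,"ty":0,"tz":1.5,"fingers":-1},{"wx":0,"wy":0,"wz":0,"tx":0,"ty":0,"tz":0,"fingers":-1},{"wx":0,"wy":0,"wz":0,"tx":0,"ty":0,"tz":0,"fingers":-1}])

```text
time_s: 3.25
tcp_pos: [0.4177, 0.2255, 0.0536]
eef_rot: [-3.118, -0.382, -0.005]
ft_force: [-0.7, 0.3, -0.4]
opening: 1.0
```

```bash
python3 - <<'E'
from h import *
go([.416,.2257,.0],np.radians(14.1),2)
E
```

```text
t 3.25 p [0.4177 0.2255 0.0536] toolx [0.97  0.242 0.003] toolz [ 0.003  0.001 -1.   ] op 1.0 F [-0.7  0.3 -0.4] q [ 0.13  0.24 -0.79  2.05  0.22  0.93 -2.09]
total w [ 0.    -0.003 -0.002]
  t(cm) [-0.09 -0.03  2.68] w [ 0.    -0.002 -0.001]
  t(cm) [-0.09 -0.03  2.68] w [ 0.    -0.002 -0.001]
```

Emit:
servo_tool(motion=[{"wx":0,"wy":-0.002,"wz":-0.002,"tx":-0.15,"ty":-0.05,"tz":2.5,"fingers":-1},{"wx":0,"wy":0,"wz":0,"tx":0,"ty":0,"tz":2.0,"fingers":-1},{"wx":0,"wy":0,"wz":0,"tx":0,"ty":0,"tz":0.8,"fingers":-1},{"wx":0,"wy":0,"wz":0,"tx":0,"ty":0,"tz":0,"fingers":-1},{"wx":0,"wy":0,"wz":0,"tx":0,"ty":0,"tz":0,"fingers":-1}])

```text
time_s: 3.75
tcp_pos: [0.4165, 0.2264, 0.0009]
eef_rot: [-3.117, -0.386, -0.004]
ft_force: [0.1, 0.0, -0.4]
opening: 0.998
```

```bash
python3 - <<'E'
from h import *
go([.416,.2257,.0],np.radians(14.1),1)
E
```

```text
t 3.75 p [0.4165 0.2264 0.0009] toolx [0.97  0.244 0.002] toolz [ 0.002  0.001 -1.   ] op 0.998 F [ 0.1  0.  -0.4] q [ 0.08  0.33 -0.75  2.08  0.31  0.83 -2.17]
total w [-0.    -0.002  0.   ]
  t(cm) [-0.07  0.05  0.09] w [-0.    -0.002  0.   ]
```

Emit:
servo_tool(motion=[{"wx":0,"wy":0,"wz":0,"tx":0,"ty":0,"tz":0.05,"fingers":0},{"wx":0,"wy":0,"wz":0,"tx":0,"ty":0,"tz":0,"fingers":1},{"wx":0,"wy":0,"wz":0,"tx":0,"ty":0,"tz":0,"fingers":1},{"wx":0,"wy":0,"wz":0,"tx":0,"ty":0,"tz":0,"fingers":1},{"wx":0,"wy":0,"wz":0,"tx":0,"ty":0,"tz":0,"fingers":1}], force=30)

```text
time_s: 4.25
tcp_pos: [0.4165, 0.2263, 0.0004]
eef_rot: [-3.118, -0.386, -0.004]
ft_force: [-1.5, -1.0, 8.2]
opening: 0.765
```

```bash
python3 - <<'E'
from h import *
go(None); shot('scene','s2'); crop('s2',220,225,360,345,5.5,'s2c')
E
```

```text
t 4.25 p [4.165e-01 2.263e-01 4.000e-04] toolx [0.97  0.244 0.003] toolz [ 0.003  0.    -1.   ] op 0.765 F [-1.5 -1.   8.2] q [ 0.08  0.34 -0.75  2.08  0.31  0.83 -2.17]
```

View pics/s2c.png

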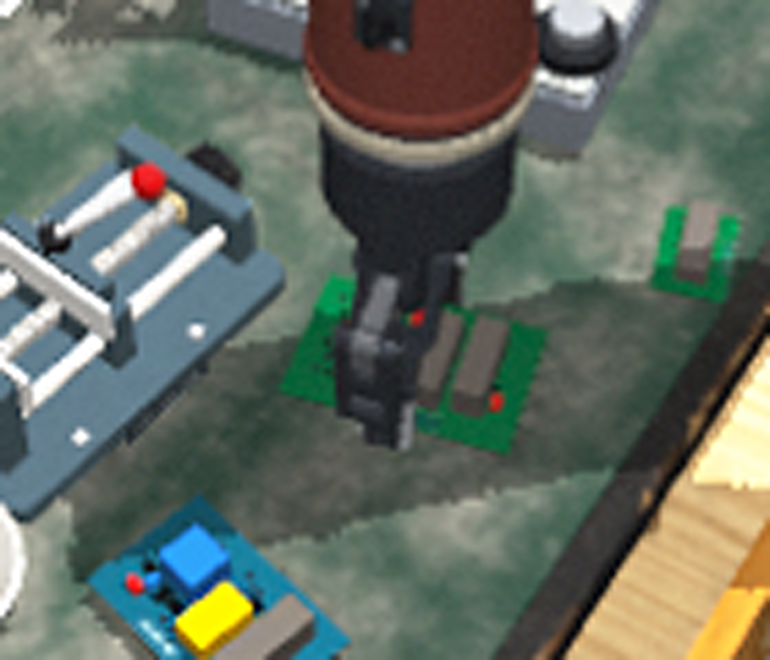

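The board is gripped: the opening is 0.765, or about 65 mm. The finger sits at (385,400) on its left long edge. Lifting now.

Emit:
servo_tool(motion=[{"wx":0,"wy":0,"wz":0,"tx":0,"ty":0,"tz":-1,"fingers":1},{"wx":0,"wy":0,"wz":0,"tx":0,"ty":0,"tz":-3,"fingers":1},{"wx":0,"wy":0,"wz":0,"tx":0,"ty":0,"tz":-4,"fingers":1},{"wx":0,"wy":0,"wz":0,"tx":0,"ty":0,"tz":-4,"fingers":1},{"wx":0,"wy":0,"wz":0,"tx":0,"ty":0,"tz":-2,"fingers":1}], force=45)

```text
time_s: 4.8
tcp_pos: [0.4165, 0.2272, 0.1433]
eef_rot: [-3.117, -0.388, -0.008]
ft_force: [1.1, 0.6, -0.8]
opening: 0.753
```

```bash
python3 - <<'E'
from h import *
go([.530,.0183,.14],np.radians(7.6),7); shot('scene','s3'); crop('s3',220,165,360,305,5,'s3c')
E
```

```text
t 4.8 p [0.4165 0.2272 0.1433] toolx [0.969 0.245 0.005] toolz [ 0.005  0.002 -1.   ] op 0.753 F [ 1.1  0.6 -0.8] q [ 0.2   0.11 -0.83  1.96  0.09  1.11 -1.98]
total w [-0.001 -0.005  0.115]
  t(cm) [0.84 3.29 0.05] w [-0.    -0.001  0.016]
  t(cm) [0.89 3.28 0.05] w [-0.    -0.001  0.016]
  t(cm) [0.95 3.26 0.05] w [-0.    -0.001  0.016]
  t(cm) [1.   3.24 0.05] w [-0.    -0.001  0.016]
  t(cm) [1.05 3.23 0.05] w [-0.    -0.001  0.016]
  t(cm) [1.11 3.21 0.05] w [-0.    -0.001  0.016]
  t(cm) [1.16 3.19 0.05] w [-0.    -0.001  0.016]
```

View pics/s3c.png

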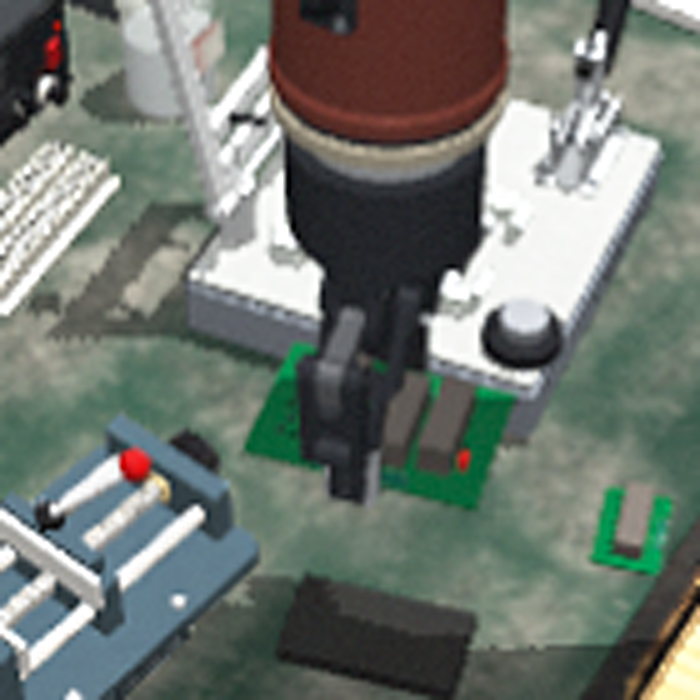

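Emit:
servo_tool(motion=[{"wx":0,"wy":0,"wz":0.016,"tx":0.85,"ty":3.3,"tz":0,"fingers":1},{"wx":0,"wy":0,"wz":0.016,"tx":0.9,"ty":3.3,"tz":0,"fingers":1},{"wx":0,"wy":0,"wz":0.016,"tx":0.95,"ty":3.25,"tz":0,"fingers":1},{"wx":0,"wy":0,"wz":0.016,"tx":1.0,"ty":3.25,"tz":0,"fingers":1},{"wx":0,"wy":0,"wz":0.016,"tx":1.05,"ty":3.2,"tz":0,"fingers":1}])

```text
time_s: 5.35
tcp_pos: [0.4972, 0.0757, 0.14]
eef_rot: [-3.131, -0.261, -0.002]
ft_force: [0.1, -0.8, -0.2]
opening: 0.748
```

Emit:
servo_tool(motion=[{"wx":0,"wy":0,"wz":0.016,"tx":1.1,"ty":3.2,"tz":0.5,"fingers":1},{"wx":0,"wy":0,"wz":0.016,"tx":1.1,"ty":3.2,"tz":1.5,"fingers":1},{"wx":0,"wy":0,"wz":0,"tx":0,"ty":0,"tz":2,"fingers":1},{"wx":0,"wy":0,"wz":0,"tx":0,"ty":0,"tz":0,"fingers":1},{"wx":0,"wy":0,"wz":0,"tx":0,"ty":0,"tz":0,"fingers":1}])

```text
time_s: 5.85
tcp_pos: [0.5283, 0.0181, 0.0999]
eef_rot: [-3.133, -0.213, -0.001]
ft_force: [0.2, -0.3, 0.3]
opening: 0.752
```

```bash
python3 - <<'E'
from h import *
go([.530,.0183,.075],np.radians(7.6),1)
E
```

```text
t 5.85 p [0.5283 0.0181 0.0999] toolx [0.991 0.135 0.001] toolz [ 0.     0.001 -1.   ] op 0.752 F [ 0.2 -0.3  0.3] q [ 0.43  0.26 -0.62  1.89  0.17  1.05 -1.69]
total w [-0.001 -0.001  0.003]
  t(cm) [0.17 0.   2.49] w [-0.001 -0.001  0.003]
```

Emit:
servo_tool(motion=[{"wx":0,"wy":0,"wz":0.003,"tx":0.2,"ty":0,"tz":1,"fingers":1},{"wx":0,"wy":0,"wz":0,"tx":0,"ty":0,"tz":1.2,"fingers":1},{"wx":0,"wy":0,"wz":0,"tx":0,"ty":0,"tz":0,"fingers":1},{"wx":0,"wy":0,"wz":0,"tx":0,"ty":0,"tz":0,"fingers":1}])

```text
time_s: 6.25
tcp_pos: [0.5303, 0.0178, 0.0771]
eef_rot: [-3.134, -0.208, -0.0]
ft_force: [-0.5, -0.6, -0.6]
opening: 0.755
```

```bash
python3 - <<'E'
from h import *
go([.530,.0183,.075],np.radians(7.6),1)
shot('scene','s4'); crop('s4',250,140,350,240,7,'s4c'); shot('top','t4'); crop('t4',260,130,400,260,5.5,'t4c')
E
```

```text
t 6.25 p [0.5303 0.0178 0.0771] toolx [0.991 0.132 0.   ] toolz [ 0.  0. -1.] op 0.755 F [-0.5 -0.6 -0.6] q [ 0.42  0.29 -0.61  1.9   0.2   1.   -1.72]
total w [-0. -0. -0.]
  t(cm) [-0.03 -0.06  0.21] w [-0. -0. -0.]
```

View pics/s4c.png

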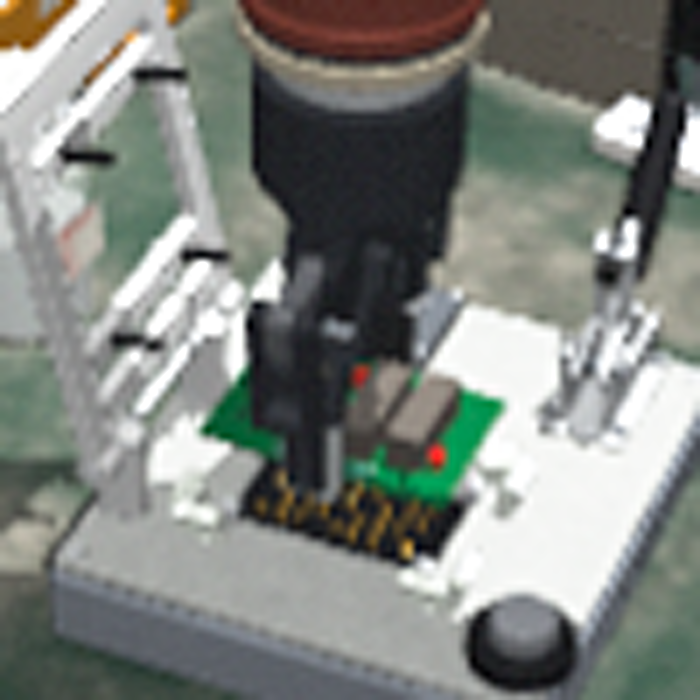

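View pics/t4c.png

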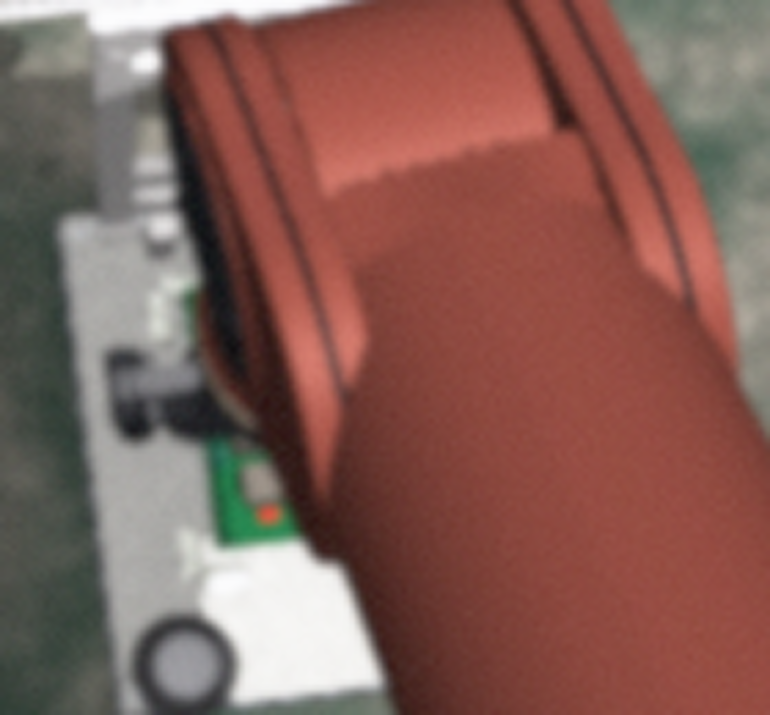

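```bash
python3 - <<'E'
from h import *
a=np.radians(7.6); X=np.array([np.cos(a),np.sin(a),0]); Y=np.array([-np.sin(a),np.cos(a),0])
c=np.array([.530,.0178,.0927])
pts=[c+X*sx*.05+Y*sy*.033 for sx,sy in((1,1),(1,-1),(-1,-1),(-1,1))]
print('scene FL FR NR NL',((proj('scene',pts)-[250,140]+.5)*7-.5).round().tolist())
print('top',((proj('top',pts)-[260,130]+.5)*5.5-.5).round().tolist())
# guide corners: hypothetical seated-guide inner corners at z .063 (52,35 + )
def w(n,X_,Y_,z,x0,y0,s): return atz(n,x0+(X_+.5)/s-.5,y0+(Y_+.5)/s-.5,z)
print(w('top',225,545,.0927,260,130,5.5),pts[3]); print(w('scene',505,403,.0927,250,140,7),pts[2]);print(w('scene',205,428,.0927,250,140,7),pts[0])
E
python3 - <<'E'
import sys; sys.path.insert(0,'.')
import os; os.chdir('.')
from h import *
crop('s4',270,170,330,230,12,'s4d'); crop('t4',280,165,330,250,8,'t4d')
E
```

```text
scene FL FR NR NL [[193.0, 429.0], [267.0, 328.0], [507.0, 397.0], [441.0, 504.0]]
top [[181.0, 285.0], [356.0, 265.0], [393.0, 529.0], [215.0, 551.0]]
[0.47820244 0.04031945 0.0927    ] [0.47607476 0.04389729 0.0927    ]
[ 0.48379317 -0.01801021  0.0927    ] [ 0.48480368 -0.02152293  0.0927    ]
[0.5715748  0.05447664 0.0927    ] [0.57519632 0.05712293 0.0927    ]
```

View pics/s4d.png

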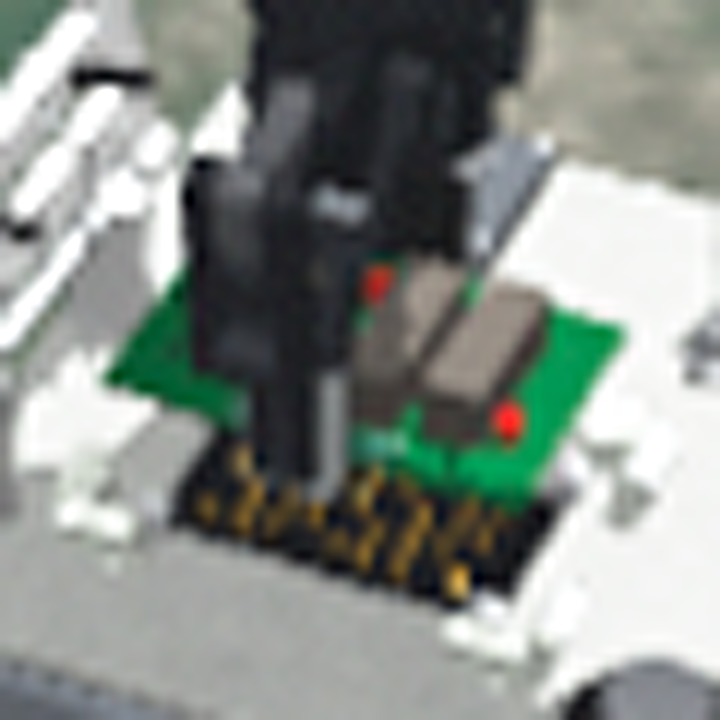

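View pics/t4d.png

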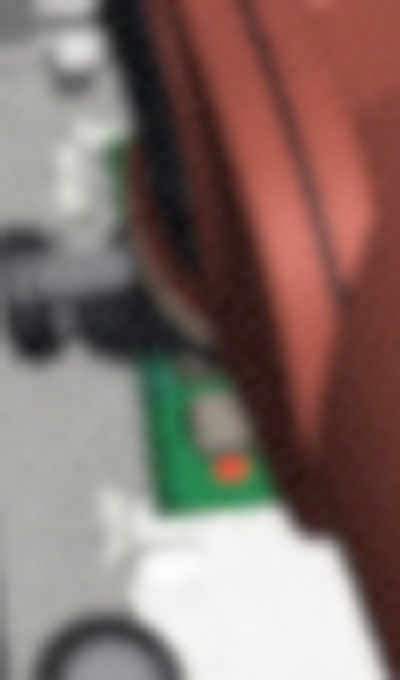

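Emit:
servo_tool(motion=[{"wx":0,"wy":0,"wz":0,"tx":0,"ty":-0.15,"tz":0.8,"fingers":1},{"wx":0,"wy":0,"wz":0,"tx":0,"ty":0,"tz":0.8,"fingers":1},{"wx":0,"wy":0,"wz":0,"tx":0,"ty":0,"tz":0.5,"fingers":1},{"wx":0,"wy":0,"wz":0,"tx":0,"ty":0,"tz":0,"fingers":1},{"wx":0,"wy":0,"wz":0,"tx":0,"ty":0,"tz":0,"fingers":1}])

```text
time_s: 6.85
tcp_pos: [0.5304, 0.019, 0.0561]
eef_rot: [-3.134, -0.207, -0.001]
ft_force: [0.9, 1.0, 0.3]
opening: 0.751
```

```bash
python3 - <<'E'
from h import *
go([.530,.0192,.0414],np.radians(7.6),1)
shot('scene','s5'); crop('s5',260,165,330,225,10,'s5c'); shot('top','t5'); crop('t5',280,165,330,250,8,'t5c')
E
```

```text
t 6.85 p [0.5304 0.019  0.0561] toolx [0.991 0.132 0.001] toolz [ 0.  0. -1.] op 0.751 F [0.9 1.  0.3] q [ 0.41  0.32 -0.6   1.92  0.22  0.96 -1.74]
total w [-0.    -0.001 -0.001]
  t(cm) [-0.04 -0.02  1.47] w [-0.    -0.001 -0.001]
```

View pics/s5c.png

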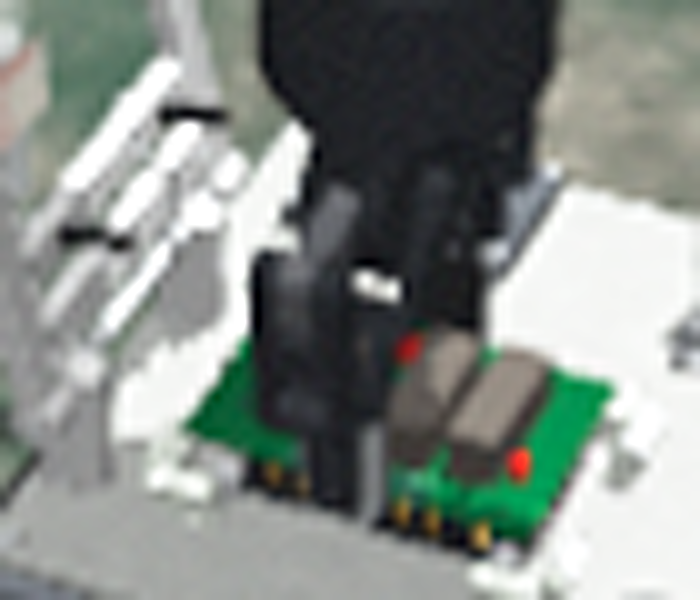

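View pics/t5c.png

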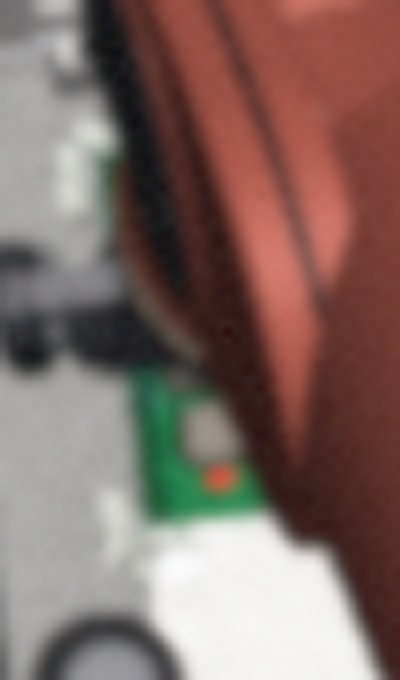

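```bash
python3 - <<'E'
from h import *
a=np.radians(7.6); X=np.array([np.cos(a),np.sin(a),0]); Y=np.array([-np.sin(a),np.cos(a),0])
c=np.array([.5302,.019,.0561+.0136+.002])
def q(c,dx,dy): return [c+X*sx*dx+Y*sy*dy for sx,sy in((1,1),(1,-1),(-1,-1),(-1,1))]
f=lambda n,P,o,s:((proj(n,P)-o+.5)*s-.5).round().tolist()
print('board top',f('top',q(c,.05,.033),[280,165],8)); print('board scene',f('scene',q(c,.05,.033),[260,165],10))
# guide vs image: overlay on initial images
im=cv2.imread('pics/top0.png')[150:245,280:350]; im=cv2.resize(im,None,fx=8,fy=8,interpolation=cv2.INTER_CUBIC)
n=np.array([.530,.0183,0])
for z,dx,dy,col in((.063,.0565,.0395,(0,0,255)),(.055,.052,.035,(255,0,0))):
    P=np.array(f('top',q(n+[0,0,z],dx,dy),[280,150],8),np.int32); cv2.polylines(im,[P],True,col,1)
cv2.imwrite('pics/ov1.png',im)
im=cv2.imread('pics/scene0.png')[165:235,265:330]; im=cv2.resize(im,None,fx=9,fy=9,interpolation=cv2.INTER_CUBIC)
for z,dx,dy,col in((.063,.0565,.0395,(0,0,255)),(.055,.052,.035,(255,0,0))):
    P=np.array(f('scene',q(n+[0,0,z],dx,dy),[265,165],9),np.int32); cv2.polylines(im,[P],True,col,1)
cv2.imwrite('pics/ov2.png',im)
E
```

```text
board top [[95.0, 150.0], [345.0, 121.0], [397.0, 498.0], [144.0, 528.0]]
board scene [[174.0, 425.0], [279.0, 280.0], [617.0, 379.0], [525.0, 533.0]]
```

View pics/ov1.png

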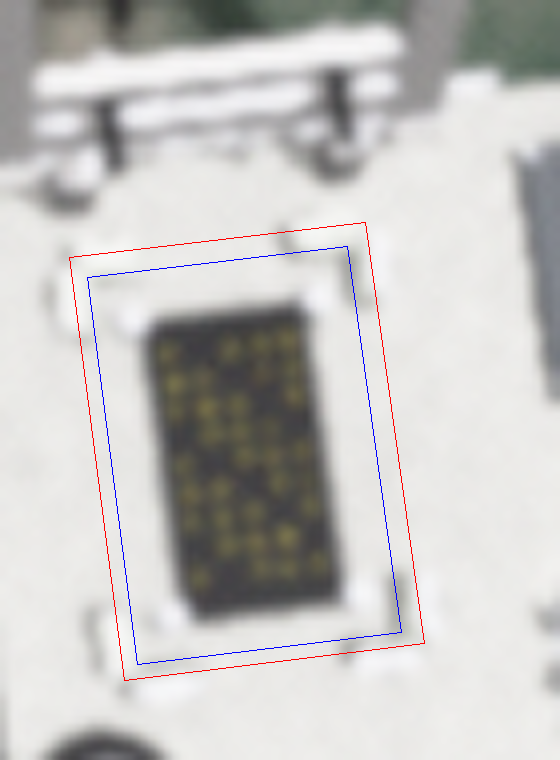

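View pics/ov2.png

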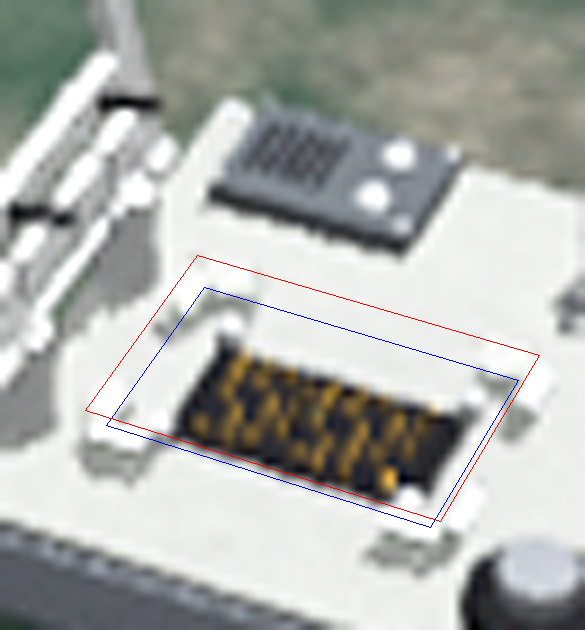

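The board corners lie within about 1.5 mm of the prediction in both views, so I'll lower gently and watch the force.

Emit:
servo_tool(motion=[{"wx":0,"wy":0,"wz":0,"tx":-0.08,"ty":-0.03,"tz":0.4,"fingers":1},{"wx":0,"wy":0,"wz":0,"tx":0,"ty":0,"tz":0.3,"fingers":1},{"wx":0,"wy":0,"wz":0,"tx":0,"ty":0,"tz":0.2,"fingers":1},{"wx":0,"wy":0,"wz":0,"tx":0,"ty":0,"tz":0,"fingers":1}])

```text
time_s: 7.35
tcp_pos: [0.5294, 0.0192, 0.047]
eef_rot: [-3.134, -0.207, -0.001]
ft_force: [0.2, -0.4, -0.5]
opening: 0.751
```

Emit:
servo_tool(motion=[{"wx":0,"wy":0,"wz":0,"tx":0,"ty":0,"tz":0.2,"fingers":1},{"wx":0,"wy":0,"wz":0,"tx":0,"ty":0,"tz":0.15,"fingers":1},{"wx":0,"wy":0,"wz":0,"tx":0,"ty":0,"tz":0.1,"fingers":1},{"wx":0,"wy":0,"wz":0,"tx":0,"ty":0,"tz":0,"fingers":1}])

```text
time_s: 7.75
tcp_pos: [0.5296, 0.0192, 0.0427]
eef_rot: [-3.134, -0.207, -0.001]
ft_force: [-0.2, -0.2, -0.0]
opening: 0.749
```

Emit:
servo_tool(motion=[{"wx":0,"wy":0,"wz":0,"tx":0,"ty":0,"tz":0.1,"fingers":1},{"wx":0,"wy":0,"wz":0,"tx":0,"ty":0,"tz":0.05,"fingers":1},{"wx":0,"wy":0,"wz":0,"tx":0,"ty":0,"tz":0,"fingers":1}])

```text
time_s: 8.05
tcp_pos: [0.5298, 0.0192, 0.0417]
eef_rot: [-3.135, -0.207, -0.002]
ft_force: [-2.6, -0.6, 3.7]
opening: 0.749
```

Contact came at the expected seat height (3.7 N), so I'm releasing.

Emit:
servo_tool(motion=[{"wx":0,"wy":0,"wz":0,"tx":0,"ty":0,"tz":0,"fingers":0.4},{"wx":0,"wy":0,"wz":0,"tx":0,"ty":0,"tz":0,"fingers":-1},{"wx":0,"wy":0,"wz":0,"tx":0,"ty":0,"tz":0,"fingers":-1},{"wx":0,"wy":0,"wz":0,"tx":0,"ty":0,"tz":0,"fingers":-1}])

```text
time_s: 8.45
tcp_pos: [0.5296, 0.0191, 0.0412]
eef_rot: [-3.134, -0.207, -0.001]
ft_force: [-0.5, -0.3, 0.6]
opening: 0.994
```

Emit:
servo_tool(motion=[{"wx":0,"wy":0,"wz":0,"tx":0,"ty":0,"tz":-1,"fingers":-1},{"wx":0,"wy":0,"wz":0,"tx":0,"ty":0,"tz":-3,"fingers":-1},{"wx":0,"wy":0,"wz":0,"tx":0,"ty":0,"tz":-4.5,"fingers":-1},{"wx":0,"wy":0,"wz":0,"tx":-2,"ty":0,"tz":-4.5,"fingers":-1},{"wx":0,"wy":0,"wz":0,"tx":-2,"ty":0,"tz":-3,"fingers":-1}])

```text
time_s: 8.95
tcp_pos: [0.4904, 0.0146, 0.2049]
eef_rot: [-3.134, -0.208, -0.007]
ft_force: [0.8, -0.7, 0.0]
opening: 0.999
```

```bash
python3 - <<'E'
from h import *
go(None)
shot('scene','s6'); crop('s6',240,100,370,240,5.5,'s6c'); im,d=shot('top','t6'); crop('t6',280,165,330,250,8,'t6c')
E
```

```text
t 8.95 p [0.4904 0.0146 0.2049] toolx [0.991 0.132 0.004] toolz [ 0.004  0.001 -1.   ] op 0.999 F [ 0.8 -0.7  0. ] q [ 0.5   0.06 -0.64  1.85  0.04  1.23 -1.59]
```

View pics/s6c.png

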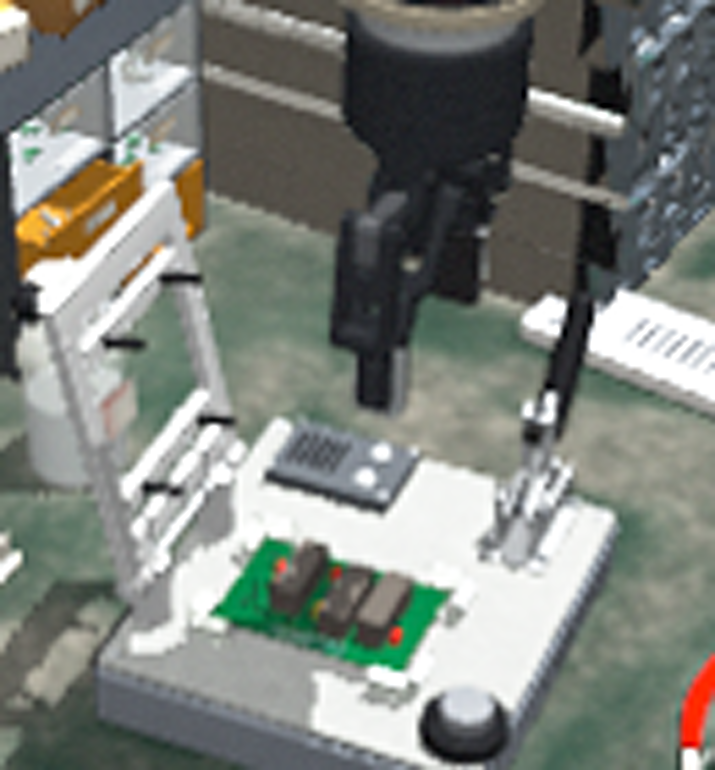

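View pics/t6c.png

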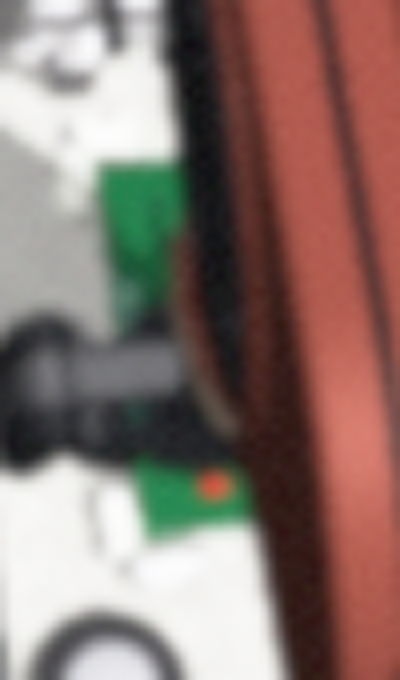

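The board sits between the guides in both views: corners at (265,540), (215,620), (405,670) and (455,590) in the scene crop. Next is the frame. I'll check the lid angle and what stands behind it.

```bash
python3 - <<'E'
from h import *
n=np.array([.530,.0185]); a=np.radians(7.6); M=np.array([[np.cos(a),np.sin(a)],[-np.sin(a),np.cos(a)]])
for nm,f in(('top','topmed'),('scene','scene0')):
    C=cloud(nm,np.load(f'pics/{f}.npy')).reshape(-1,3); L=np.c_[(C[:,:2]-n)@M.T,C[:,2]]
    k=(L[:,0]>.06)&(L[:,0]<.30)&(abs(L[:,1])<.12)&(L[:,2]>.05)&(L[:,2]<.6); L=L[k]
    print(nm); 
    for x in np.arange(.06,.30,.02):
        row=[]
        for y in np.arange(-.12,.12,.03):
            q=L[(L[:,0]>=x)&(L[:,0]<x+.02)&(L[:,1]>=y)&(L[:,1]<y+.03)]; row.append(int(q[:,2].max()*1000) if len(q)else 0)
        print(round(x,2),row)
    q=L[(L[:,2]>.13)&(L[:,0]<.13)&(abs(L[:,1])<.062)]; r=np.polyfit(q[:,2]-.082,q[:,0]-.08,1); print('lid fit',r, q[:,1].min(),q[:,1].max(),q[:,2].max())
E
```

```text
top
0.06 [58, 85, 127, 130, 130, 129, 85, 0]
0.08 [0, 0, 205, 208, 208, 207, 148, 0]
0.1 [0, 0, 236, 236, 236, 236, 234, 0]
0.12 [0, 0, 0, 0, 0, 231, 0, 0]
0.14 [0, 0, 0, 0, 0, 0, 0, 0]
0.16 [90, 0, 0, 0, 0, 0, 0, 0]
0.18 [121, 89, 0, 0, 0, 0, 0, 0]
0.2 [121, 88, 0, 0, 0, 0, 0, 0]
0.22 [120, 75, 0, 0, 0, 0, 124, 0]
0.24 [0, 81, 79, 74, 0, 0, 118, 114]
0.26 [0, 102, 102, 101, 102, 0, 112, 0]
0.28 [99, 102, 103, 103, 103, 0, 102, 0]
lid fit [ 0.26760873 -0.01057408] -0.059651021735636724 0.06072526168860222 0.23693638867714184
scene
0.06 [56, 56, 112, 129, 202, 205, 107, 0]
0.08 [0, 0, 205, 204, 206, 206, 193, 0]
0.1 [0, 0, 235, 235, 235, 235, 231, 0]
0.12 [0, 0, 0, 0, 0, 230, 0, 0]
0.14 [0, 0, 0, 0, 0, 0, 0, 0]
0.16 [82, 0, 0, 0, 0, 0, 0, 0]
0.18 [99, 86, 0, 0, 0, 0, 0, 0]
0.2 [119, 96, 0, 0, 0, 0, 0, 0]
0.22 [118, 59, 0, 0, 0, 0, 120, 120]
0.24 [0, 81, 79, 76, 64, 0, 116, 117]
0.26 [0, 101, 101, 101, 102, 0, 109, 107]
0.28 [0, 104, 103, 103, 103, 0, 100, 89]
lid fit [ 0.23374329 -0.00615761] -0.0599388587851399 0.061999610713364815 0.23595444998937112
```

```bash
cat >> h.py <<'E'
NEST=np.array([.530,.0185,.055]); A=np.radians(7.6); NX=np.array([np.cos(A),np.sin(A),0]); NY=np.array([-np.sin(A),np.cos(A),0])
def nw(x,y,z): return NEST+NX*x+NY*y+[0,0,z]   # nest-> world
def wn(p): d=np.array(p)-NEST; return np.array([d@NX,d@NY,d[2]])
E
python3 - <<'E'
from h import *
go([.4904,.0146,.275],A,2); print(nw(.145,-.008,.22))
p=nw(.145,-.008,.22)-manip.get_state()['tcp_pos']; print(p@NX,p@NY,p[2])
E
```

```text
t 9.05 p [0.4906 0.0141 0.2065] toolx [0.991 0.132 0.008] toolz [ 0.008 -0.002 -1.   ] op 0.999 F [0.8 0.6 0.2] q [ 0.5   0.06 -0.64  1.85  0.04  1.23 -1.59]
total w [ 0.003 -0.008 -0.001]
  t(cm) [ 0.02 -0.02 -3.43] w [ 0.001 -0.004 -0.   ]
  t(cm) [ 0.01 -0.02 -3.43] w [ 0.001 -0.004 -0.   ]
[0.6747843  0.02974745 0.275     ]
0.18464686675574657 -0.008852949148721687 0.0685026988717215
```

Emit:
servo_tool(motion=[{"wx":0,"wy":0,"wz":0,"tx":0,"ty":0.2,"tz":-3.5,"fingers":1},{"wx":0,"wy":0,"wz":0,"tx":0,"ty":0.2,"tz":-3.5,"fingers":1},{"wx":0,"wy":0,"wz":0,"tx":3.5,"ty":0.2,"tz":-0.5,"fingers":1},{"wx":0,"wy":0,"wz":0,"tx":4,"ty":0.2,"tz":0,"fingers":1},{"wx":0,"wy":0,"wz":0,"tx":4,"ty":0.1,"tz":0,"fingers":1}])

```text
time_s: 9.55
tcp_pos: [0.6066, 0.0195, 0.2771]
eef_rot: [3.134, 0.205, 0.004]
ft_force: [0.6, -0.5, 0.6]
opening: 0.144
```

Emit:
servo_tool(motion=[{"wx":0,"wy":0,"wz":0,"tx":4,"ty":0,"tz":0,"fingers":1},{"wx":0,"wy":0,"wz":0,"tx":3,"ty":0,"tz":0,"fingers":1},{"wx":0,"wy":0,"wz":0,"tx":0,"ty":0,"tz":0,"fingers":1},{"wx":0,"wy":0,"wz":0,"tx":0,"ty":0,"tz":0,"fingers":1}])

```text
time_s: 9.95
tcp_pos: [0.6743, 0.0298, 0.2756]
eef_rot: [-3.133, -0.208, 0.001]
ft_force: [-0.8, -0.3, 0.8]
opening: -0.003
```

```bash
python3 - <<'E'
from h import *
go(nw(.145,-.008,.16),A,2); print(wn(manip.get_state()['tcp_pos']))
shot('scene','s7'); crop('s7',230,90,370,230,5,'s7c')
E
```

```text
t 9.95 p [0.6743 0.0298 0.2756] toolx [ 0.991  0.132 -0.001] toolz [-0.001  0.001 -1.   ] op -0.003 F [-0.8 -0.3  0.8] q [ 0.33  0.44 -0.63  1.3   0.25  1.48 -1.72]
total w [-0.001  0.001 -0.   ]
  t(cm) [0.03 0.01 3.03] w [-0.001  0.    -0.   ]
  t(cm) [0.03 0.01 3.03] w [-0.001  0.    -0.   ]
[ 0.14448345 -0.00791999  0.22055527]
```

View pics/s7c.png

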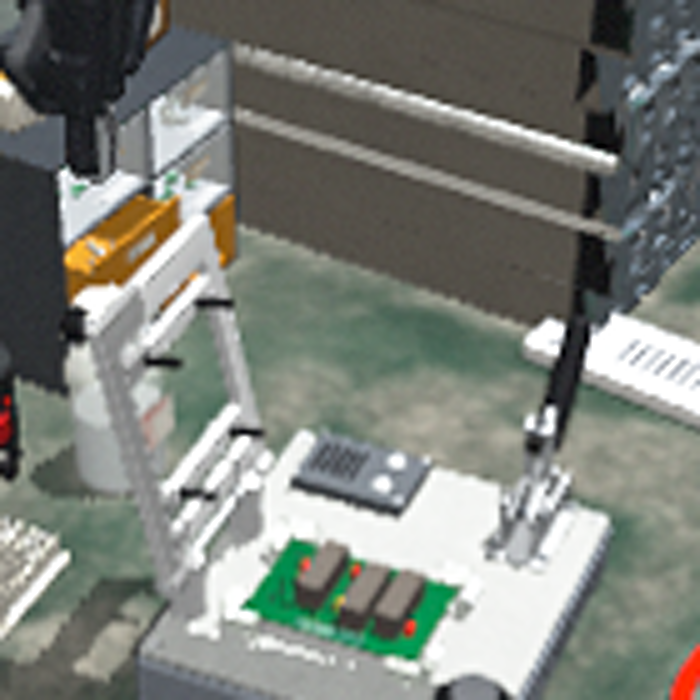

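```bash
python3 - <<'E'
from h import *
prev=np.array([.145,.165])
for th in np.r_[1.73,1.55,1.4,1.25,1.1,.95,.8,.65,.5,.35,.2,.1,.03,0]:
    q=np.array([.080-.146*np.cos(th)+.004*np.sin(th)+.011,.027+.146*np.sin(th)+.004*np.cos(th)]); print(th,q.round(4),'tx',round((q-prev)[0]*100,2),'tz',round(-(q-prev)[1]*100,2)); prev=q
E
```

```text
1.73 [0.1181 0.1705] tx -2.69 tz -0.55
1.55 [0.092  0.1731] tx -2.61 tz -0.25
1.4 [0.0701 0.1716] tx -2.18 tz 0.15
1.25 [0.0488 0.1668] tx -2.14 tz 0.47
1.1 [0.0283 0.1589] tx -2.04 tz 0.79
0.95 [0.0093 0.1481] tx -1.9 tz 1.08
0.8 [-0.0078  0.1345] tx -1.72 tz 1.36
0.65 [-0.0228  0.1185] tx -1.5 tz 1.6
0.5 [-0.0352  0.1005] tx -1.24 tz 1.8
0.35 [-0.0448  0.0808] tx -0.96 tz 1.97
0.2 [-0.0513  0.0599] tx -0.65 tz 2.09
0.1 [-0.0539  0.0456] tx -0.26 tz 1.44
0.03 [-0.0548  0.0354] tx -0.09 tz 1.02
0.0 [-0.055  0.031] tx -0.02 tz 0.44
```

Emit:
servo_tool(motion=[{"wx":0,"wy":0,"wz":0,"tx":0,"ty":0,"tz":2.0,"fingers":1},{"wx":0,"wy":0,"wz":0,"tx":0,"ty":0,"tz":2.5,"fingers":1},{"wx":0,"wy":0,"wz":0,"tx":0,"ty":0,"tz":1.0,"fingers":1},{"wx":0,"wy":0,"wz":0,"tx":0,"ty":0,"tz":0,"fingers":1}])

```text
time_s: 10.4
tcp_pos: [0.6732, 0.0286, 0.2207]
eef_rot: [3.134, 0.206, -0.002]
ft_force: [-0.5, 0.2, 0.0]
opening: -0.002
```

Emit:
servo_tool(motion=[{"wx":0,"wy":0,"wz":0,"tx":-1.5,"ty":0,"tz":0,"fingers":1},{"wx":0,"wy":0,"wz":0,"tx":-1.0,"ty":0,"tz":0,"fingers":1},{"wx":0,"wy":0,"wz":0,"tx":-1.3,"ty":0,"tz":0,"fingers":1},{"wx":0,"wy":0,"wz":0,"tx":-1.3,"ty":0,"tz":0,"fingers":1}])

```text
time_s: 10.8
tcp_pos: [0.624, 0.0226, 0.2232]
eef_rot: [3.135, 0.207, 0.006]
ft_force: [1.2, -0.0, 1.8]
opening: 0.002
```

```bash
python3 - <<'E'
from h import *
go(None); print(wn(manip.get_state()['tcp_pos']))
shot('scene','s8'); crop('s8',230,90,370,230,5,'s8c')
E
```

```text
t 10.8 p [0.624  0.0226 0.2232] toolx [0.991 0.131 0.004] toolz [ 0.004  0.    -1.   ] op 0.002 F [ 1.2 -0.   1.8] q [ 0.4   0.35 -0.64  1.52  0.21  1.34 -1.7 ]
[ 0.09367767 -0.00836858  0.16820796]
```

View pics/s8c.png

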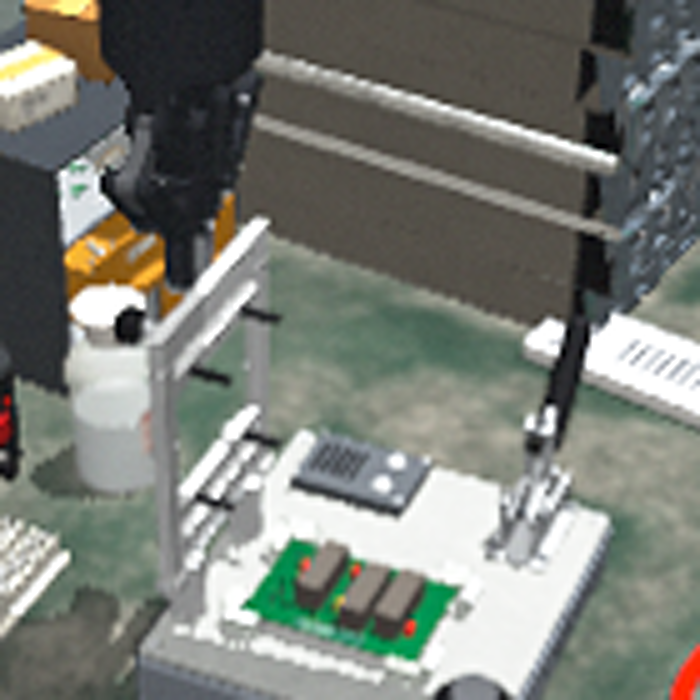

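The finger at (180,270) sits behind the bar and the frame is now about upright. I'll keep following the arc.

Emit:
servo_tool(motion=[{"wx":0,"wy":0,"wz":0,"tx":-2.2,"ty":0,"tz":0,"fingers":1},{"wx":0,"wy":0,"wz":0,"tx":-2.1,"ty":0,"tz":0.1,"fingers":1},{"wx":0,"wy":0,"wz":0,"tx":-2.0,"ty":0,"tz":0.7,"fingers":1},{"wx":0,"wy":0,"wz":0,"tx":-1.9,"ty":0,"tz":1.1,"fingers":1},{"wx":0,"wy":0,"wz":0,"tx":-1.7,"ty":0,"tz":1.4,"fingers":1}])

```text
time_s: 11.35
tcp_pos: [0.5258, 0.0095, 0.1897]
eef_rot: [3.134, 0.207, 0.006]
ft_force: [-0.8, 0.3, 0.3]
opening: -0.001
```

```bash
python3 - <<'E'
from h import *
go(None); print(wn(manip.get_state()['tcp_pos']))
shot('scene','s9'); crop('s9',230,90,370,230,5,'s9c')
E
```

```text
t 11.35 p [0.5258 0.0095 0.1897] toolx [0.991 0.131 0.004] toolz [ 0.004 -0.001 -1.   ] op -0.001 F [-0.8  0.3  0.3] q [ 0.51  0.16 -0.66  1.8   0.11  1.22 -1.63]
[-0.00531271 -0.00834179  0.13468476]
```

View pics/s9c.png

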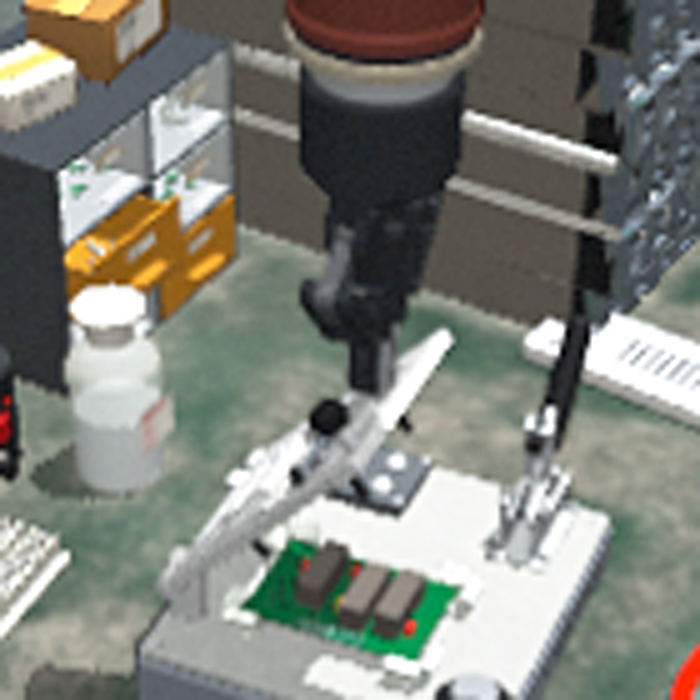

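Emit:
servo_tool(motion=[{"wx":0,"wy":0,"wz":0,"tx":-1.5,"ty":0,"tz":1.6,"fingers":1},{"wx":0,"wy":0,"wz":0,"tx":-1.2,"ty":0,"tz":1.8,"fingers":1},{"wx":0,"wy":0,"wz":0,"tx":-1.0,"ty":0,"tz":2.0,"fingers":1},{"wx":0,"wy":0,"wz":0,"tx":-0.6,"ty":0,"tz":1.8,"fingers":1},{"wx":0,"wy":0,"wz":0,"tx":-0.2,"ty":0,"tz":0.8,"fingers":1}])

```text
time_s: 11.9
tcp_pos: [0.4808, 0.0035, 0.1079]
eef_rot: [3.134, 0.207, 0.001]
ft_force: [-0.4, 0.6, 1.3]
opening: 0.003
```

```bash
python3 - <<'E'
from h import *
go(None); print(wn(manip.get_state()['tcp_pos']))
E
```

```text
t 11.9 p [0.4808 0.0035 0.1079] toolx [0.991 0.131 0.   ] toolz [ 0. -0. -1.] op 0.003 F [-0.4  0.6  1.3] q [ 0.52  0.15 -0.66  1.99  0.11  1.04 -1.63]
[-0.05072418 -0.00833618  0.05289573]
```

Emit:
servo_tool(motion=[{"wx":0,"wy":0,"wz":0,"tx":-0.1,"ty":0,"tz":0.8,"fingers":1},{"wx":0,"wy":0,"wz":0,"tx":-0.1,"ty":0,"tz":0.5,"fingers":1},{"wx":0,"wy":0,"wz":0,"tx":0,"ty":0,"tz":0.3,"fingers":1},{"wx":0,"wy":0,"wz":0,"tx":0,"ty":0,"tz":0.2,"fingers":1},{"wx":0,"wy":0,"wz":0,"tx":0,"ty":0,"tz":0,"fingers":1}])

```text
time_s: 12.4
tcp_pos: [0.4795, 0.0035, 0.0903]
eef_rot: [-3.134, -0.207, -0.002]
ft_force: [0.2, 0.4, 0.3]
opening: -0.001
```

Emit:
servo_tool(motion=[{"wx":0,"wy":0,"wz":0,"tx":0,"ty":0,"tz":0.2,"fingers":1},{"wx":0,"wy":0,"wz":0,"tx":0,"ty":0,"tz":0.2,"fingers":1},{"wx":0,"wy":0,"wz":0,"tx":0,"ty":0,"tz":0.1,"fingers":1},{"wx":0,"wy":0,"wz":0,"tx":0,"ty":0,"tz":0,"fingers":1}])

```text
time_s: 12.8
tcp_pos: [0.4796, 0.0034, 0.0859]
eef_rot: [3.135, 0.207, 0.002]
ft_force: [-2.1, 0.3, 7.7]
opening: -0.001
```

Emit:
servo_tool(motion=[{"wx":0,"wy":0,"wz":0,"tx":0,"ty":0,"tz":0.1,"fingers":1},{"wx":0,"wy":0,"wz":0,"tx":0,"ty":0,"tz":0,"fingers":1}])

```text
time_s: 13.0
tcp_pos: [0.4796, 0.0034, 0.0856]
eef_rot: [3.134, 0.207, 0.002]
ft_force: [-7.0, -0.2, 17.9]
opening: -0.003
```

```bash
python3 - <<'E'
from h import *
go(None); print(wn(manip.get_state()['tcp_pos']))
im,d=shot('scene','s10'); crop('s10',230,110,370,240,5.5,'s10c')
C=cloud('scene',d); L=(C-NEST)@np.c_[NX,NY,[0,0,1]]
for x in np.arange(-.075,.09,.02):
    q=L[(abs(L[...,0]-x)<.01)&(L[...,1]>.045)&(L[...,1]<.058)&(L[...,2]>.015)&(L[...,2]<.05)]; print(round(x,3),len(q),np.median(q[:,2]).round(4) if len(q) else '')
E
```

```text
t 13.0 p [0.4796 0.0034 0.0856] toolx [0.991 0.131 0.001] toolz [ 0.001 -0.    -1.   ] op -0.003 F [-7.  -0.2 17.9] q [ 0.51  0.18 -0.66  2.01  0.13  0.99 -1.65]
[-0.05191731 -0.00828941  0.03063264]
-0.075 33 0.0324
-0.055 23 0.0299
-0.035 28 0.0298
-0.015 25 0.0298
0.005 20 0.0303
0.025 21 0.0294
0.045 21 0.0299
0.065 26 0.0302
0.085 8 0.0317
```

View pics/s10c.png

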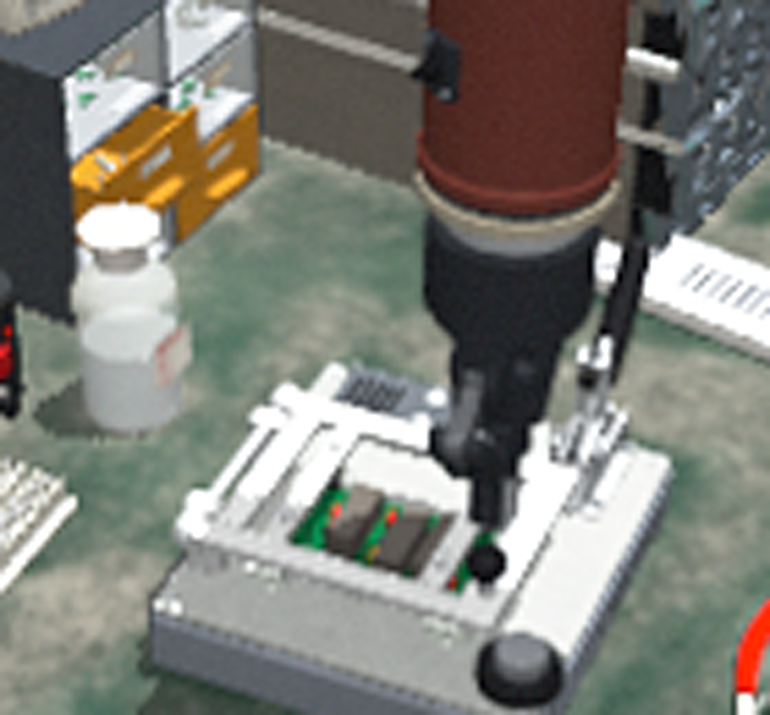

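The frame is level: its side rail reads z ≈ 0.030 all along, with 18 N on the stop. Now I'll locate the clamp handle.

```bash
python3 - <<'E'
from h import *
for nm,f in(('top','topmed'),('scene','scene0')):
    C=cloud(nm,np.load(f'pics/{f}.npy')); L=((C-NEST)@np.c_[NX,NY,[0,0,1]]).reshape(-1,3)
    k=(abs(L[:,0]+.066)<.035)&(L[:,1]<-.06)&(L[:,1]>-.22)&(L[:,2]>.01)&(L[:,2]<.2); L=L[k]
    print(nm)
    for y in np.arange(-.2,-.06,.01):
        q=L[(L[:,1]>=y)&(L[:,1]<y+.01)]
        if len(q): print(round(y,3),len(q),'z',q[:,2].min().round(3),q[:,2].max().round(3),'x',q[:,0].min().round(3),q[:,0].max().round(3),'x hi',q[q[:,2]>q[:,2].max()-.02][:,0].mean().round(3))
go(nw(-.066,-.143,.16),A,6)
print(wn(manip.get_state()['tcp_pos']))
E
```

```text
top
-0.18 2 z 0.096 0.098 x -0.068 -0.066 x hi -0.067
-0.17 38 z 0.093 0.104 x -0.074 -0.059 x hi -0.066
-0.16 60 z 0.084 0.102 x -0.074 -0.057 x hi -0.066
-0.15 57 z 0.073 0.092 x -0.074 -0.058 x hi -0.066
-0.14 59 z 0.012 0.08 x -0.076 -0.058 x hi -0.066
-0.13 62 z 0.012 0.07 x -0.077 -0.055 x hi -0.066
-0.12 40 z 0.011 0.068 x -0.077 -0.058 x hi -0.066
-0.11 56 z 0.011 0.071 x -0.076 -0.055 x hi -0.066
-0.1 79 z 0.01 0.07 x -0.077 -0.056 x hi -0.066
-0.09 62 z 0.011 0.03 x -0.078 -0.053 x hi -0.066
-0.08 6 z 0.014 0.028 x -0.077 -0.055 x hi -0.066
scene
-0.17 5 z 0.093 0.101 x -0.074 -0.065 x hi -0.07
-0.16 30 z 0.084 0.101 x -0.074 -0.057 x hi -0.067
-0.15 36 z 0.064 0.096 x -0.076 -0.06 x hi -0.068
-0.14 30 z 0.012 0.081 x -0.079 -0.061 x hi -0.068
-0.13 33 z 0.011 0.075 x -0.079 -0.06 x hi -0.069
-0.12 17 z 0.01 0.066 x -0.079 -0.067 x hi -0.072
-0.11 47 z 0.012 0.07 x -0.079 -0.06 x hi -0.068
-0.1 57 z 0.014 0.07 x -0.08 -0.058 x hi -0.069
-0.09 37 z 0.011 0.062 x -0.081 -0.056 x hi -0.066
-0.08 14 z 0.012 0.025 x -0.079 -0.058 x hi -0.067
t 13.05 p [0.4796 0.0034 0.0856] toolx [0.991 0.131 0.001] toolz [ 0.001 -0.001 -1.   ] op -0.001 F [-7. -1. 18.] q [ 0.51  0.18 -0.66  2.01  0.13  0.99 -1.65]
total w [ 0.001 -0.001 -0.001]
  t(cm) [-0.23  2.25 -2.15] w [ 0. -0. -0.]
  t(cm) [-0.23  2.25 -2.15] w [ 0. -0. -0.]
  t(cm) [-0.23  2.25 -2.16] w [ 0. -0. -0.]
  t(cm) [-0.23  2.25 -2.16] w [ 0. -0. -0.]
  t(cm) [-0.23  2.25 -2.16] w [ 0. -0. -0.]
  t(cm) [-0.23  2.25 -2.16] w [ 0. -0. -0.]
[-0.05193166 -0.00828048  0.03063459]
```

Emit:
servo_tool(motion=[{"wx":0,"wy":0,"wz":0,"tx":0,"ty":0,"tz":-3.5,"fingers":1},{"wx":0,"wy":0,"wz":0,"tx":-0.4,"ty":1.0,"tz":-4.5,"fingers":1},{"wx":0,"wy":0,"wz":0,"tx":-0.4,"ty":4.0,"tz":-3.0,"fingers":1},{"wx":0,"wy":0,"wz":0,"tx":-0.4,"ty":4.0,"tz":-2.0,"fingers":1},{"wx":0,"wy":0,"wz":0,"tx":-0.2,"ty":4.0,"tz":0,"fingers":1}])

```text
time_s: 13.55
tcp_pos: [0.4837, -0.1291, 0.2177]
eef_rot: [3.132, 0.207, 0.009]
ft_force: [1.7, -0.4, -0.2]
opening: -0.002
```

Emit:
servo_tool(motion=[{"wx":0,"wy":0,"wz":0,"tx":0,"ty":0,"tz":0,"fingers":1},{"wx":0,"wy":0,"wz":0,"tx":0,"ty":0,"tz":0,"fingers":1}])

```text
time_s: 13.75
tcp_pos: [0.4821, -0.1279, 0.2139]
eef_rot: [-3.134, -0.203, -0.001]
ft_force: [-0.5, 0.7, -0.4]
opening: 0.0
```

```bash
python3 - <<'E'
from h import *
go(nw(-.066,-.137,.105),A,1); print(wn(manip.get_state()['tcp_pos']))
shot('scene','s11'); crop('s11',250,90,390,230,5,'s11c')
prev=None
for f in (62.2,56,48,40,32,24,18,14.2):
    r=np.radians(f); q=np.array([-.114-.082*np.cos(r)+.0145,.022+.082*np.sin(r)]); print(f,q.round(4), None if prev is None else ((q-prev)*-100).round(2)); prev=q
E
```

```text
t 13.75 p [ 0.4821 -0.1279  0.2139] toolx [0.992 0.129 0.001] toolz [ 0.001  0.001 -1.   ] op 0.0 F [-0.5  0.7 -0.4] q [ 0.7   0.07 -0.54  1.83  0.04  1.26 -1.3 ]
total w [-0.001 -0.001 -0.003]
  t(cm) [ 0.08 -0.17  5.39] w [-0.001 -0.001 -0.003]
[-0.06683566 -0.13878566  0.15885245]
62.2 [-0.1377  0.0945] None
56 [-0.1454  0.09  ] [0.76 0.46]
48 [-0.1544  0.0829] [0.9 0.7]
40 [-0.1623  0.0747] [0.79 0.82]
32 [-0.169   0.0655] [0.67 0.93]
24 [-0.1744  0.0554] [0.54 1.01]
18 [-0.1775  0.0473] [0.31 0.8 ]
14.2 [-0.179   0.0421] [0.15 0.52]
```

View pics/s11c.png

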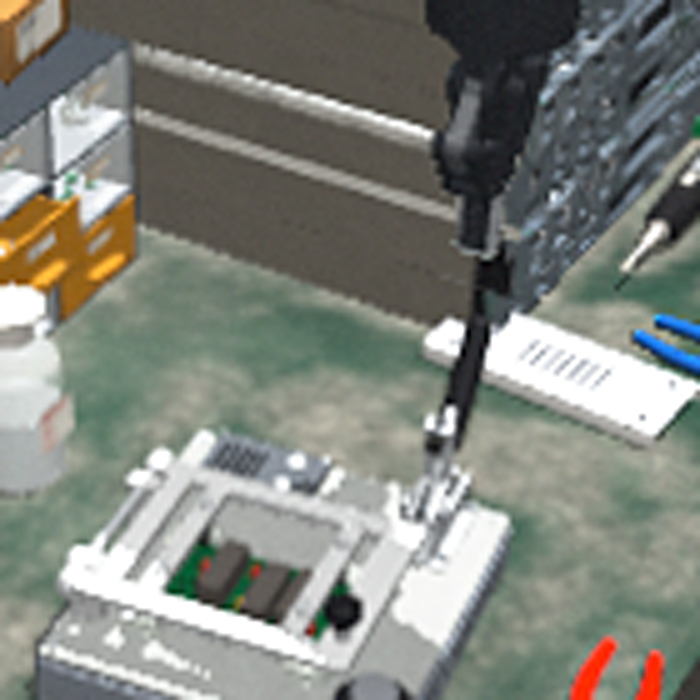

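The frame stays shut with the finger at (480,240) above the handle. Moving down onto it.

Emit:
servo_tool(motion=[{"wx":0,"wy":0,"wz":0,"tx":0.1,"ty":-0.3,"tz":2.5,"fingers":1},{"wx":0,"wy":0,"wz":0,"tx":0,"ty":0,"tz":2.2,"fingers":1},{"wx":0,"wy":0,"wz":0,"tx":0,"ty":0,"tz":1.0,"fingers":1},{"wx":0,"wy":0,"wz":0,"tx":0,"ty":0,"tz":0,"fingers":1},{"wx":0,"wy":0,"wz":0,"tx":0,"ty":0,"tz":0,"fingers":1}])

```text
time_s: 14.3
tcp_pos: [0.4834, -0.1235, 0.1578]
eef_rot: [-3.134, -0.208, -0.002]
ft_force: [-0.1, -0.7, 1.0]
opening: 0.001
```

Emit:
servo_tool(motion=[{"wx":0,"wy":0,"wz":0,"tx":0,"ty":0.5,"tz":0.5,"fingers":1},{"wx":0,"wy":0,"wz":0,"tx":0,"ty":0.7,"tz":0.5,"fingers":1},{"wx":0,"wy":0,"wz":0,"tx":0,"ty":0,"tz":0,"fingers":1}])

```text
time_s: 14.6
tcp_pos: [0.4853, -0.1372, 0.1475]
eef_rot: [3.135, 0.205, 0.004]
ft_force: [0.0, -0.4, 0.5]
opening: 0.002
```

```bash
python3 - <<'E'
from h import *
go(None); print(wn(manip.get_state()['tcp_pos']))
shot('scene','s12'); crop('s12',290,120,370,210,7,'s12c')
E
```

```text
t 14.6 p [ 0.4853 -0.1372  0.1475] toolx [0.991 0.13  0.002] toolz [ 0.002 -0.    -1.   ] op 0.002 F [ 0.  -0.4  0.5] q [ 0.69  0.14 -0.54  1.9   0.08  1.12 -1.32]
[-0.06488408 -0.14842373  0.09254062]
```

View pics/s12c.png

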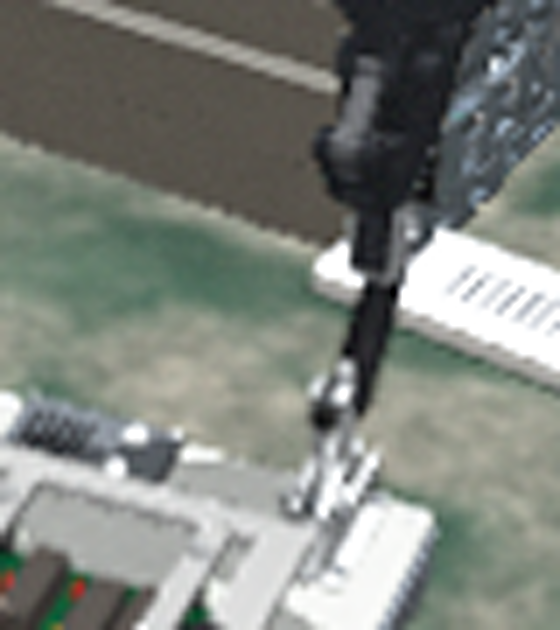

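Emit:
servo_tool(motion=[{"wx":0,"wy":0,"wz":0,"tx":-0.05,"ty":0.4,"tz":0.5,"fingers":1},{"wx":0,"wy":0,"wz":0,"tx":0,"ty":0.5,"tz":0.5,"fingers":1},{"wx":0,"wy":0,"wz":0,"tx":0,"ty":0,"tz":0,"fingers":1}])

```text
time_s: 14.95
tcp_pos: [0.4853, -0.1461, 0.1369]
eef_rot: [3.135, 0.205, 0.002]
ft_force: [-0.6, 0.2, -0.3]
opening: 0.001
```

```bash
python3 - <<'E'
from h import *
go(None); print(wn(manip.get_state()['tcp_pos']))
shot('scene','s13'); crop('s13',290,120,370,210,7,'s13c')
E
```

```text
t 14.95 p [ 0.4853 -0.1461  0.1369] toolx [0.991 0.13  0.001] toolz [ 0.001 -0.    -1.   ] op 0.001 F [-0.6  0.2 -0.3] q [ 0.7   0.16 -0.53  1.9   0.09  1.1  -1.31]
[-0.06609486 -0.15719547  0.08186719]
```

View pics/s13c.png

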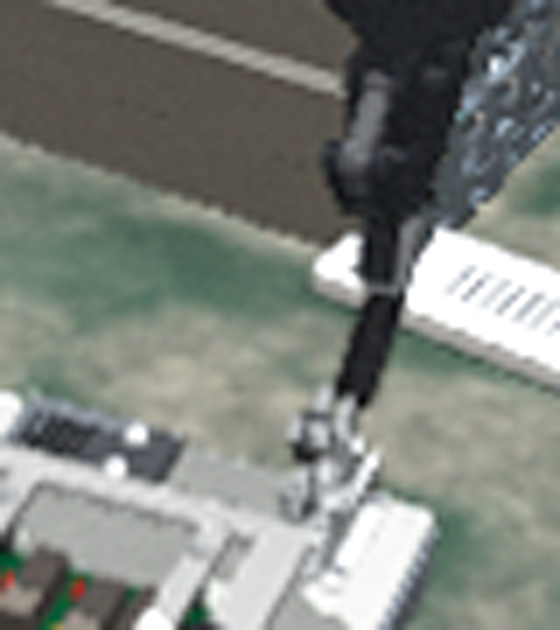

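The hold-down foot moved from (325,410) to (305,435), so the clamp is turning. Continuing along its arc.

Emit:
servo_tool(motion=[{"wx":0,"wy":0,"wz":0,"tx":0,"ty":0.6,"tz":0.7,"fingers":1},{"wx":0,"wy":0,"wz":0,"tx":0,"ty":0.6,"tz":0.9,"fingers":1},{"wx":0,"wy":0,"wz":0,"tx":0,"ty":0.5,"tz":1.0,"fingers":1},{"wx":0,"wy":0,"wz":0,"tx":0,"ty":0.2,"tz":0.6,"fingers":1},{"wx":0,"wy":0,"wz":0,"tx":0,"ty":0,"tz":0,"fingers":1}])

```text
time_s: 15.5
tcp_pos: [0.4868, -0.1638, 0.1037]
eef_rot: [-3.133, -0.206, 0.002]
ft_force: [0.0, 0.5, 0.0]
opening: 0.0
```

```bash
python3 - <<'E'
from h import *
go(None); print(wn(manip.get_state()['tcp_pos']))
shot('scene','s14'); crop('s14',290,120,370,210,7,'s14c')
E
```

```text
t 15.5 p [ 0.4868 -0.1638  0.1037] toolx [ 0.991  0.131 -0.001] toolz [-0.001  0.001 -1.   ] op 0.0 F [0.  0.5 0. ] q [ 0.71  0.21 -0.52  1.92  0.12  1.04 -1.3 ]
[-0.06691259 -0.1749974   0.04870805]
```

View pics/s14c.png

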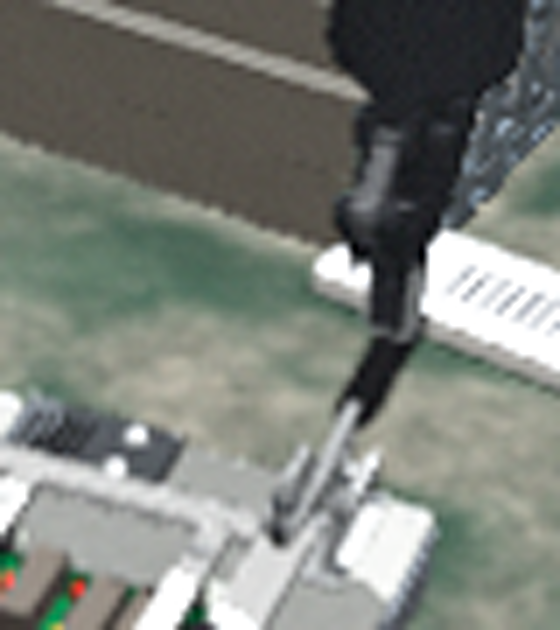

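Emit:
servo_tool(motion=[{"wx":0,"wy":0,"wz":0,"tx":0,"ty":0.2,"tz":0.4,"fingers":1},{"wx":0,"wy":0,"wz":0,"tx":0,"ty":0.1,"tz":0.3,"fingers":1},{"wx":0,"wy":0,"wz":0,"tx":0,"ty":0,"tz":0,"fingers":1}])

```text
time_s: 15.85
tcp_pos: [0.488, -0.1668, 0.0978]
eef_rot: [-3.134, -0.207, -0.001]
ft_force: [0.4, -0.3, 0.6]
opening: 0.006
```

Emit:
servo_tool(motion=[{"wx":0,"wy":0,"wz":0,"tx":0,"ty":0,"tz":0.15,"fingers":1},{"wx":0,"wy":0,"wz":0,"tx":0,"ty":0,"tz":0.1,"fingers":1},{"wx":0,"wy":0,"wz":0,"tx":0,"ty":0,"tz":0,"fingers":1}])

```text
time_s: 16.15
tcp_pos: [0.4886, -0.167, 0.0964]
eef_rot: [3.134, 0.207, 0.003]
ft_force: [-2.7, 0.2, 6.9]
opening: 0.001
```

Emit:
servo_tool(motion=[{"wx":0,"wy":0,"wz":0,"tx":0,"ty":0,"tz":0.1,"fingers":1},{"wx":0,"wy":0,"wz":0,"tx":0,"ty":0,"tz":0.05,"fingers":1},{"wx":0,"wy":0,"wz":0,"tx":0,"ty":0,"tz":0,"fingers":1}])

```text
time_s: 16.45
tcp_pos: [0.4889, -0.1672, 0.0957]
eef_rot: [3.134, 0.207, 0.004]
ft_force: [-4.2, -0.0, 14.0]
opening: -0.002
```

```bash
python3 - <<'E'
from h import *
go(None); print(wn(manip.get_state()['tcp_pos']))
shot('scene','s15'); crop('s15',290,120,370,210,7,'s15c')
E
```

```text
t 16.45 p [ 0.4889 -0.1672  0.0957] toolx [0.991 0.131 0.002] toolz [ 0.002 -0.001 -1.   ] op -0.002 F [-4.2 -0.  14. ] q [ 0.71  0.22 -0.51  1.93  0.13  1.02 -1.3 ]
[-0.06524722 -0.1786006   0.04069143]
```

View pics/s15c.png

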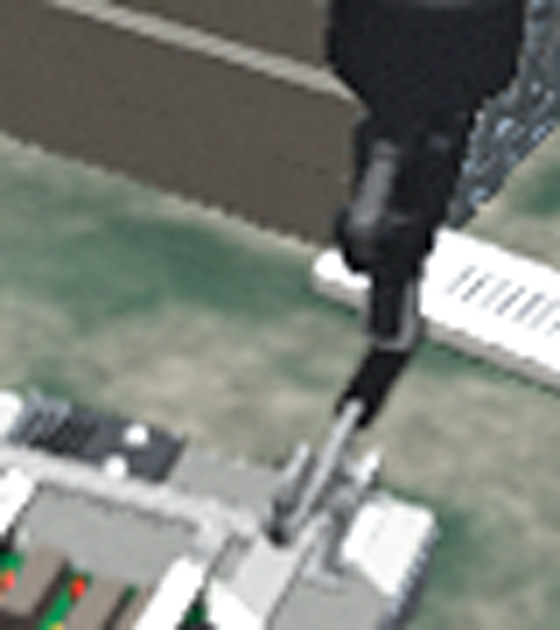

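Emit:
servo_tool(motion=[{"wx":0,"wy":0,"wz":0,"tx":0,"ty":0,"tz":0.12,"fingers":1},{"wx":0,"wy":0,"wz":0,"tx":0,"ty":0,"tz":0,"fingers":1}])

```text
time_s: 16.7
tcp_pos: [0.4892, -0.1673, 0.095]
eef_rot: [3.133, 0.206, 0.005]
ft_force: [-6.1, 1.1, 19.4]
opening: 0.004
```

Emit:
servo_tool(motion=[{"wx":0,"wy":0,"wz":0,"tx":0,"ty":0,"tz":-2,"fingers":1},{"wx":0,"wy":0,"wz":0,"tx":0,"ty":0,"tz":-4,"fingers":1},{"wx":0,"wy":0,"wz":0,"tx":0,"ty":0,"tz":-4,"fingers":1},{"wx":0,"wy":0,"wz":0,"tx":0,"ty":-3,"tz":-3,"fingers":1},{"wx":0,"wy":0,"wz":0,"tx":0,"ty":-4,"tz":0,"fingers":1}])

```text
time_s: 17.2
tcp_pos: [0.481, -0.0983, 0.2273]
eef_rot: [3.133, 0.201, 0.012]
ft_force: [1.0, 0.1, -0.9]
opening: -0.004
```

```bash
python3 - <<'E'
from h import *
im,d=shot('scene','s16'); crop('s16',260,130,380,240,6,'s16c')
C=cloud('scene',d); L=((C-NEST)@np.c_[NX,NY,[0,0,1]]).reshape(-1,3)
k=(abs(L[:,0]+.066)<.02)&(L[:,1]<-.02)&(L[:,1]>-.24)&(L[:,2]>.0)&(L[:,2]<.12); L=L[k]
for y in np.arange(-.23,-.02,.015):
    q=L[(L[:,1]>=y)&(L[:,1]<y+.015)]
    if len(q): print(round(y,3),len(q),'z',q[:,2].min().round(3),np.percentile(q[:,2],90).round(3))
# button
Cm=C; b=nw(-.085,.047,0); print('btn est nest', wn([.4355,.0545,.067]))
go([.4345,.0548,.12],A,5)
E
```

```text
-0.215 2 z 0.032 0.039
-0.2 18 z 0.034 0.043
-0.185 18 z 0.031 0.042
-0.17 17 z 0.032 0.042
-0.155 19 z 0.031 0.042
-0.14 38 z 0.004 0.041
-0.125 27 z 0.002 0.038
-0.11 14 z 0.001 0.036
-0.095 42 z 0.001 0.044
-0.08 27 z 0.0 0.048
-0.065 25 z 0.024 0.047
-0.05 88 z 0.005 0.051
-0.035 40 z 0.001 0.032
btn est nest [-0.08890864  0.04818199  0.012     ]
t 17.25 p [ 0.4797 -0.0896  0.2256] toolx [0.991 0.137 0.005] toolz [ 0.005  0.001 -1.   ] op 0.002 F [ 0.3  7.5 -0.9] q [ 0.67  0.04 -0.58  1.83  0.02  1.27 -1.35]
total w [-0.    -0.005  0.004]
  t(cm) [-0.51 -2.98  2.11] w [-0.    -0.001  0.001]
  t(cm) [-0.51 -2.98  2.11] w [-0.    -0.001  0.001]
  t(cm) [-0.51 -2.98  2.11] w [-0.    -0.001  0.001]
  t(cm) [-0.51 -2.98  2.11] w [-0.    -0.001  0.001]
  t(cm) [-0.51 -2.98  2.11] w [-0.    -0.001  0.001]
```

View pics/s16c.png

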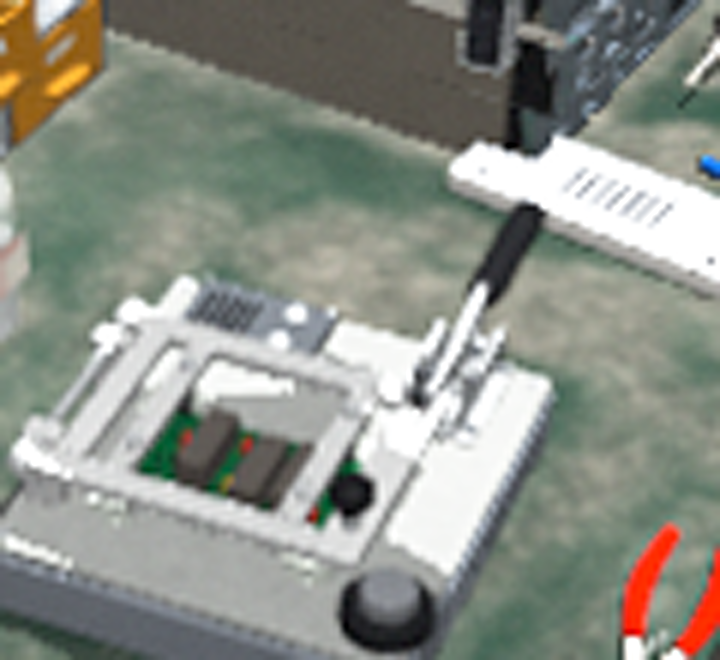

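The clamp is down: the handle is level with its top at z ≈ 0.042 nest, and the foot at (425,400) is on the bar. Now I'll refine the button position and its clearance to the frame edge and knob.

```bash
python3 - <<'E'
from h import *
C=cloud('top',np.load('pics/topmed.npy')); L=((C-NEST)@np.c_[NX,NY,[0,0,1]])
for x in np.arange(-.115,-.06,.005): print(round(x,3),[ (lambda q:int(round(np.median(q[:,2])*1000)) if len(q) else -99)(L[(abs(L[...,0]-x)<.0025)&(abs(L[...,1]-y)<.0025)]) for y in np.arange(.02,.08,.005)])
for X_,Y_ in((168,681),): print('btn nest',wn(atz('top',260+(X_+.5)/5-.5,115+(Y_+.5)/5-.5,.068)))
crop('top0',280,235,310,265,20,'b1')
im,d=shot('top','t16'); crop('t16',270,200,330,270,9,'t16c')
E
```

```text
-0.115 [-53, -53, -52, -53, -52, -52, -53, -53, -53, -52, -52, -52]
-0.11 [-52, -52, -52, -53, -52, -53, -52, -52, -53, -51, -53, -52]
-0.105 [-19, -48, -30, 1, 2, 3, 3, 2, -18, -33, -19, -53]
-0.1 [-11, -10, 0, 3, 2, 10, 11, 3, 2, -7, -9, -51]
-0.095 [-10, -10, 3, 3, 12, 12, 12, 12, 4, 2, -10, -43]
-0.09 [-10, -10, 2, 6, 13, 13, 12, 13, 3, 3, -10, -35]
-0.085 [-10, -11, 2, 11, 13, 12, 12, 12, 11, 2, -8, -34]
-0.08 [-11, -9, 2, 3, 12, 12, 14, 12, 4, 2, -9, -52]
-0.075 [-9, -9, -9, 3, 3, 2, 8, 3, 2, -9, -10, -23]
-0.07 [-9, -10, -10, -5, 2, 3, 3, 3, -9, -10, -9, -35]
-0.065 [-9, -9, -9, -9, -10, -9, -11, -9, -10, -10, -10, -53]
-0.06 [-9, 6, 4, 6, -10, -9, -9, -9, -10, -9, -9, -34]
btn nest [-0.08966416  0.04752905  0.013     ]
```

View pics/b1.png

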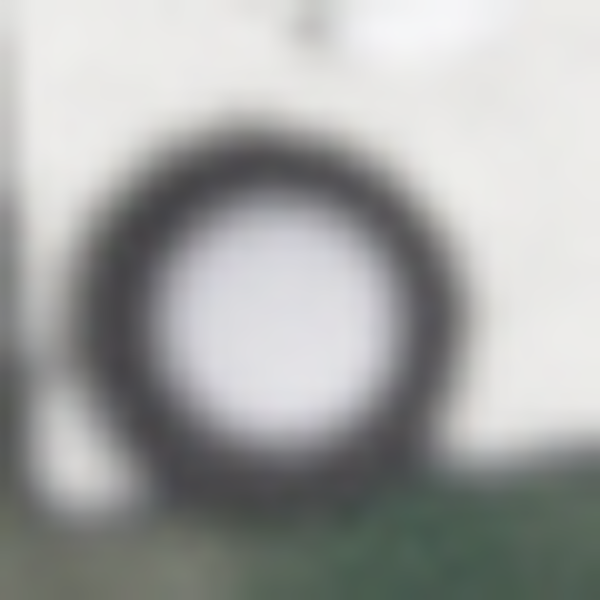

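View pics/t16c.png

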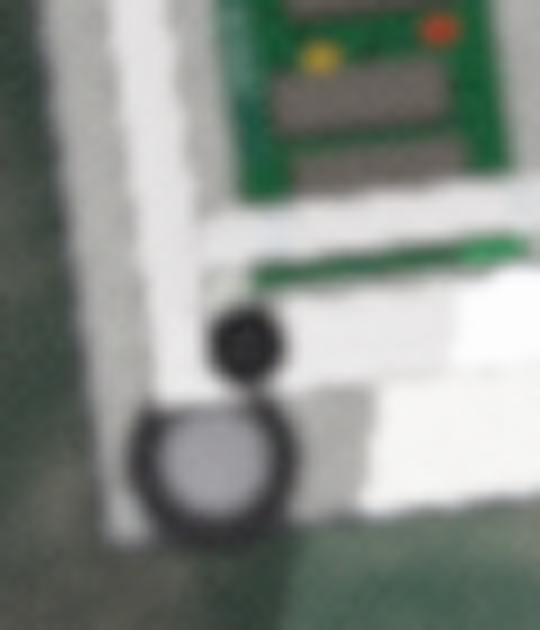

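```bash
python3 - <<'E'
from h import *
go(nw(-.095,.049,.07),A,5)
E
```

```text
t 17.3 p [ 0.4794 -0.0921  0.2245] toolx [0.99  0.138 0.004] toolz [ 0.004  0.    -1.   ] op 0.0 F [-0.  -0.6 -0.9] q [ 0.67  0.04 -0.58  1.83  0.02  1.27 -1.35]
total w [ 0.    -0.004  0.006]
  t(cm) [-0.59 -3.04  1.99] w [ 0.    -0.001  0.001]
  t(cm) [-0.6  -3.04  1.99] w [ 0.    -0.001  0.001]
  t(cm) [-0.6  -3.04  1.99] w [ 0.    -0.001  0.001]
  t(cm) [-0.6  -3.04  1.99] w [ 0.    -0.001  0.001]
  t(cm) [-0.6  -3.04  1.99] w [ 0.    -0.001  0.001]
```

Emit:
servo_tool(motion=[{"wx":0,"wy":0,"wz":0.001,"tx":-0.8,"ty":-3.5,"tz":0,"fingers":1},{"wx":0,"wy":0,"wz":0.001,"tx":-0.8,"ty":-4,"tz":1,"fingers":1},{"wx":0,"wy":0,"wz":0.002,"tx":-0.8,"ty":-4,"tz":2.5,"fingers":1},{"wx":0,"wy":0,"wz":0.002,"tx":-0.6,"ty":-3.5,"tz":3,"fingers":1},{"wx":0,"wy":0,"wz":0,"tx":0,"ty":0,"tz":2.5,"fingers":1}])

```text
time_s: 17.8
tcp_pos: [0.4283, 0.0516, 0.132]
eef_rot: [-3.135, -0.207, -0.002]
ft_force: [0.7, -1.1, -0.3]
opening: -0.005
```

Emit:
servo_tool(motion=[{"wx":0,"wy":0,"wz":0,"tx":0,"ty":0,"tz":0,"fingers":1},{"wx":0,"wy":0,"wz":0,"tx":0,"ty":0,"tz":0,"fingers":1}])

```text
time_s: 18.0
tcp_pos: [0.4299, 0.047, 0.1333]
eef_rot: [-3.135, -0.197, -0.001]
ft_force: [0.1, 1.6, 0.7]
opening: -0.001
```

```bash
python3 - <<'E'
from h import *
go(nw(-.095,.049,.017),A,3); print(wn(manip.get_state()['tcp_pos']))
shot('scene','s17'); crop('s17',270,150,370,250,6,'s17c')
E
```

```text
t 18.0 p [0.4299 0.047  0.1333] toolx [0.992 0.125 0.   ] toolz [ 0.     0.001 -1.   ] op -0.001 F [0.1 1.6 0.7] q [ 0.54  0.01 -0.74  2.06  0.    1.08 -1.65]
total w [-0.    -0.    -0.007]
  t(cm) [ 0.01 -0.25  2.04] w [-0.    -0.    -0.002]
  t(cm) [ 0.01 -0.25  2.04] w [-0.    -0.    -0.002]
  t(cm) [ 0.02 -0.25  2.04] w [-0.    -0.    -0.002]
[-0.09548911  0.04149582  0.07832326]
```

View pics/s17c.png

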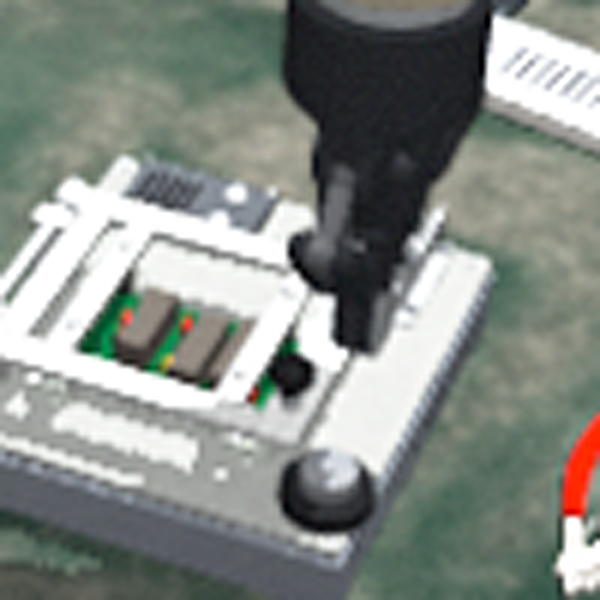

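Emit:
servo_tool(motion=[{"wx":0,"wy":0,"wz":-0.006,"tx":0,"ty":-0.7,"tz":2,"fingers":1},{"wx":0,"wy":0,"wz":0,"tx":0,"ty":0,"tz":2.5,"fingers":1},{"wx":0,"wy":0,"wz":0,"tx":0,"ty":0,"tz":1.2,"fingers":1},{"wx":0,"wy":0,"wz":0,"tx":0,"ty":0,"tz":0,"fingers":1},{"wx":0,"wy":0,"wz":0,"tx":0,"ty":0,"tz":0,"fingers":1}])

```text
time_s: 18.55
tcp_pos: [0.4297, 0.0542, 0.0769]
eef_rot: [-3.134, -0.206, -0.003]
ft_force: [-0.9, 0.6, 0.3]
opening: -0.003
```

```bash
python3 - <<'E'
from h import *
go(nw(-.095,.049,.0125),A,1); print(wn(manip.get_state()['tcp_pos']))
shot('scene','s18'); crop('s18',270,150,370,250,6,'s18c')
E
```

```text
t 18.55 p [0.4297 0.0542 0.0769] toolx [0.991 0.131 0.002] toolz [ 0.002  0.001 -1.   ] op -0.003 F [-0.9  0.6  0.3] q [ 0.51  0.1  -0.75  2.12  0.08  0.95 -1.73]
total w [-0.    -0.002 -0.002]
  t(cm) [-0.03 -0.03  0.94] w [-0.    -0.002 -0.002]
[-0.0947128   0.04866171  0.02191784]
```

View pics/s18c.png

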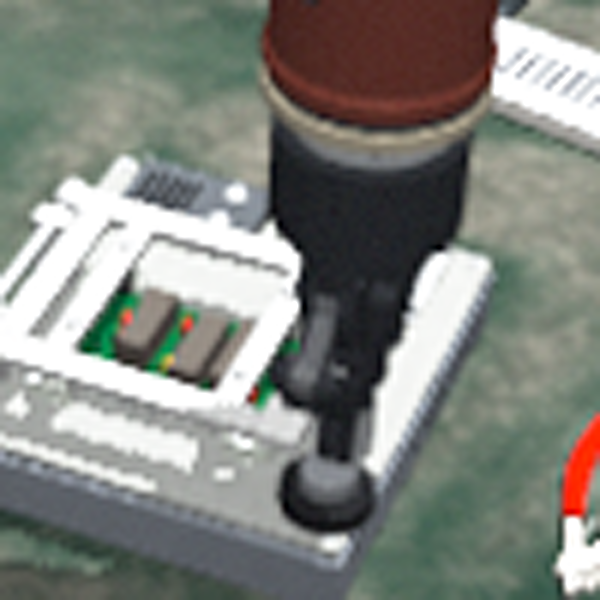

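Emit:
servo_tool(motion=[{"wx":0,"wy":0,"wz":0,"tx":0,"ty":0,"tz":0.6,"fingers":1},{"wx":0,"wy":0,"wz":0,"tx":0,"ty":0,"tz":0.4,"fingers":1},{"wx":0,"wy":0,"wz":0,"tx":0,"ty":0,"tz":0.2,"fingers":1},{"wx":0,"wy":0,"wz":0,"tx":0,"ty":0,"tz":0,"fingers":1}])

```text
time_s: 19.0
tcp_pos: [0.4294, 0.0543, 0.0641]
eef_rot: [-3.135, -0.207, -0.003]
ft_force: [0.4, 0.0, 3.4]
opening: 0.0
```

Emit:
servo_tool(motion=[{"wx":0,"wy":0,"wz":0,"tx":0,"ty":0,"tz":0.2,"fingers":1},{"wx":0,"wy":0,"wz":0,"tx":0,"ty":0,"tz":0.1,"fingers":1},{"wx":0,"wy":0,"wz":0,"tx":0,"ty":0,"tz":0,"fingers":1}])

```text
time_s: 19.3
tcp_pos: [0.4294, 0.0543, 0.0612]
eef_rot: [-3.135, -0.207, -0.003]
ft_force: [1.5, -0.6, 5.0]
opening: 0.004
```

Now a bit further, to the button's end stop.

Emit:
servo_tool(motion=[{"wx":0,"wy":0,"wz":0,"tx":0,"ty":0,"tz":0.1,"fingers":1},{"wx":0,"wy":0,"wz":0,"tx":0,"ty":0,"tz":0.05,"fingers":1},{"wx":0,"wy":0,"wz":0,"tx":0,"ty":0,"tz":0,"fingers":1}])

```text
time_s: 19.6
tcp_pos: [0.4295, 0.0543, 0.0607]
eef_rot: [3.134, 0.207, 0.002]
ft_force: [-5.7, -2.3, 23.6]
opening: -0.003
```

The force jumped to 23.6 N, so the button is on its stop. Retracting straight up.

Emit:
servo_tool(motion=[{"wx":0,"wy":0,"wz":0,"tx":0,"ty":0,"tz":-1,"fingers":1},{"wx":0,"wy":0,"wz":0,"tx":0,"ty":0,"tz":-3,"fingers":1},{"wx":0,"wy":0,"wz":0,"tx":0,"ty":0,"tz":-4,"fingers":1},{"wx":0,"wy":0,"wz":0,"tx":0,"ty":0,"tz":-4,"fingers":1},{"wx":0,"wy":0,"wz":0,"tx":0,"ty":0,"tz":-3,"fingers":1}])

```text
time_s: 20.1
tcp_pos: [0.4286, 0.0548, 0.2115]
eef_rot: [-3.134, -0.208, -0.003]
ft_force: [0.0, -1.1, 0.2]
opening: 0.001
```

Emit:
servo_tool(motion=[{"wx":0,"wy":0,"wz":0,"tx":0,"ty":0,"tz":0,"fingers":1},{"wx":0,"wy":0,"wz":0,"tx":0,"ty":0,"tz":0,"fingers":1},{"wx":0,"wy":0,"wz":0,"tx":0,"ty":0,"tz":0,"fingers":1}])

```text
time_s: 20.4
tcp_pos: [0.4279, 0.0543, 0.2082]
eef_rot: [-3.134, -0.207, 0.002]
ft_force: [-0.0, -0.3, 0.5]
opening: -0.001
```

```bash
python3 - <<'E'
from h import *
go(None)
im,d=shot('scene','s19'); crop('s19',220,130,380,290,4.5,'s19c')
C=cloud('scene',d); L=((C-NEST)@np.c_[NX,NY,[0,0,1]])
m=lambda x,y,r:np.median(L[(np.hypot(L[...,0]-x,L[...,1]-y)<r)&(L[...,2]>-.02)&(L[...,2]<.06)][:,2]).round(4)
print('button top',m(-.0888,.0475,.008),'frame rail',[m(x,.052,.005) for x in(-.05,0,.05)],'bar',m(-.066,0,.007))
k=(abs(L[...,0]+.066)<.015)&(L[...,2]>.0)&(L[...,2]<.12)
print('handle top',[np.percentile(L[k&(abs(L[...,1]-y)<.008)][:,2],90).round(4) for y in(-.2,-.18,-.16)])
a=cv2.imread('pics/scene0.png')[310:365,230:290].astype(int); b=cv2.imread('pics/s19.png')[310:365,230:290].astype(int); print('small board diff',abs(a-b).mean())
E
```

```text
t 20.4 p [0.4279 0.0543 0.2082] toolx [ 0.991  0.131 -0.001] toolz [-0.001  0.    -1.   ] op -0.001 F [-0.  -0.3  0.5] q [ 0.56 -0.08 -0.73  1.96 -0.06  1.24 -1.59]
button top 0.0126 frame rail [np.float64(0.0284), np.float64(0.0273), np.float64(-0.0096)] bar 0.0296
handle top [np.float64(0.0423), np.float64(0.0432), np.float64(0.0406)]
small board diff 3.334747474747475
```

View pics/s19c.png

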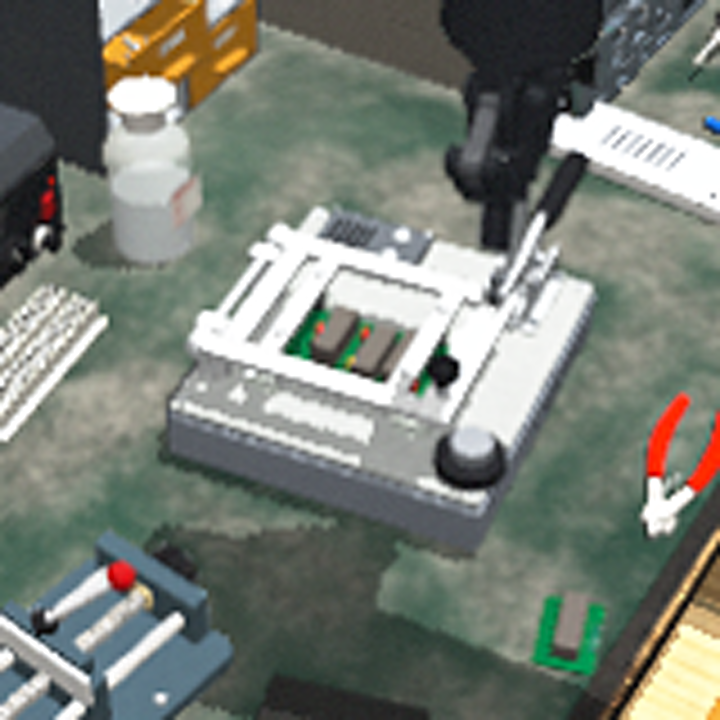

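The frame is shut, the clamp arm is on the bar at (495,290) with its handle level, the button is out at (470,445) and the arm is clear. Handing in.

```bash
python3 -c "
from station import manip
print(manip.sign_off())"
```

```text
the job is handed in; nothing more can be done
None
```

I set the larger board in the nest with its single-relay end to the hinge and swung the frame down. I then threw the clamp, pressed the start button once, and handed the job in with the clock at about 20.5 s; no verdict was reported.

What the last checks showed:
- **Board:** it met its seat at the expected height and looked level between the guides before the frame came down. I did not measure its position in the nest after letting go; the pictures only show it seated.
- **Frame:** when I pressed it shut, the left rail read level at about 30 mm above the nest, with 18 N on the stop. In the last check the front bar read 29.6 mm and two rail samples 27–28 mm. A third rail sample read -10 mm, which is deck height. I took it as having missed the narrow rail, because the picture shows the frame level.
- **Clamp:** the handle is level, its top 41–43 mm above the nest, so the handle point is at about 34 mm. I judged the clamp locked from that and from pressing the handle to its stop at 19 N; the arm angle was not measured.
- **Button:** it went in to its stop (23.6 N) and came back out to its starting height of 12.6 mm.
- **Smaller board:** its patch of the picture is nearly unchanged from the start (mean difference about 3 of 255).
- **Arm:** it stands clear at z = 0.21 m with about zero force.

The two cameras disagreed by 2–3 mm on some positions. For the placing I mainly used the top camera and checked the contact forces.

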